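# Turn the gearbox cover over and nest it lip-down for inspection

## Robot

A 6-joint arm with a two-finger parallel gripper is mounted at the origin on the work surface. World frame = base frame: x ahead of the robot, y to its left, z up, the work surface at z = 0. Lengths are in mm, angles in rad, forces in N, time in s.
With the tool pointing down it reaches from about 300 to 950 mm from the base axis. Payload 3.1 kg.
Tool frame: the origin (TCP) lies midway between the tips of the shut fingers; the grasp point (between the pads) lies 19 mm behind it (robot.grip_depth is the distance from the TCP to the grasp point, in mm); z points along the fingers, y is the line along which they close (so a half turn about z gives the same grasp; the last joint's range is limited). The gripper opens to 85 mm and grips with 20 to 120 N. Pads are 22 mm wide; open, the fingers measure 114 mm over their backs; the gripper's body (76 mm by 85 mm) begins 54 mm behind the grasp point. The pads swing forward as they close: fully open they stand 13 mm farther back than shut.
Start: joints at [-1.289, 0.308, 1.634, -0, 1.2, -0.07], TCP at [215.341, -586.737, 231.272] pointing down, gripper open.
Joint ranges: [-3.06, 3.06], [-0.79, 1.96], [0.05, 2.63], [-1.19, 4.34], [0.05, 2.64], [-2.94, 2.94]. Speed limits (rad/s): [2.79, 2.79, 3.14, 3.14, 3.14, 3.14].

## Interface

Orientations are given as [roll, pitch, yaw] about the fixed x, y, z axes, in that order (R = Rz(yaw) Ry(pitch) Rx(roll)).
In Python, from station import robot, get_image gives the robot as it stands. The module is installed in compiled form; this text tells all that it offers.
- The arm moves only by the tool play_rows, never from a script. Its argument "commands" is a list of rows, each an object of numbers: "wx", "wy", "wz": the turn, a rotation vector about the tool's x, y, z in degrees; "x", "y", "z": the shift along the tool's x, y, z in cm; "grip": the closure, from 0 (fully open) to 1 (shut). In form: [{"wx": .., "wy": .., "wz": .., "x": .., "y": .., "z": .., "grip": ..}, ...]. A call has exactly 10 rows; each row shifts and turns the commanded pose from where the row before left it, along the tool's axes as they then stand; what a row does not reach is not made up. A row lasts 1/8 s, in which the tool goes at most 62.5 mm and 10.7 degrees, less where a joint would pass 70% of its speed; a pose out of reach is approached as far as the arm can. A call is refused whole if a number of a shift passes 6.25 or a number of a turn 10.7, either way. A call with a gripper value outside its range is refused whole. The fingers move at their own pace and stop on an object; "force" is the grip in N (left out, the last holds). Time passes only in rows, so rows that do not move let the fingers close, or fill a call up. It gives the time, the measured TCP pose, the force, the opening and the grip force at its end, in the units of the state.
- robot.state(): the state, without advancing time (a new reading comes with each control period).
- get_image(name): name is "side" or "top"; returns a dict with "color" (400x640x3 uint8, red, green, blue), "z_map" (400x640 float32, mm along the optical axis (not along the pixel's ray), 0 where there is no reading), "fx", "fy", "cx", "cy" (pixels), "R" (3x3) and "t" (3): a world point X has camera coordinates R X + t. Camera axes: x right, y down, z forward; pixel columns grow to the right and rows downward; lengths in mm; the calibration is good to about 2 mm. A picture is of the moment at which its call begins.
- robot.sign_off(): hands the job in; it is judged then, once.
The state is a dict: "time": time; "joint_positions": joint angles; "dq": joint speeds; "tau": joint torques, N m; "ee_pos": TCP position; "eef_rot": TCP orientation; "contact_force": force on the tool from outside, world axes, zero at the start; "wrist_torque": the same for the moment, N m; "finger_gap": opening from 0.0 (shut) to 1.0 (fully open); "grip_force": force on a finger pad.
Only numpy, scipy, OpenCV 4.12 (cv2) and the standard library are available. Lean on these libraries where they do the work, as an engineer would, in place of code of your own. Each camera call takes 0.05 s, during which the arm holds its last target. There are 200 camera calls.

## Task

The machined aluminium cover lies on the bench with its open side and raised sealing lip facing up: turn it over and seat it lip-down, fully home and flat, in the pocket of the inspection nest. To change grip on the way, stand it on edge on the bench, let go of it and take it again. The fingers must not touch the sealing lip and the cover must never lie on the bench lip-down; lower it gently into the nest, and leave the other things where they are.

Things in the scene. Friction and masses are not known exactly. Their poses are not given: they have to be found in the camera images.
- cover: aluminium cover, an open shallow box 84 mm (its x) by 62 mm (its y), 36 mm thick with the lip; about 330 g. Origin at the centre of its flat closed back, z from the back out of the open side. Plain outer sides 32 mm high, then the lip. Cavity 64 x 42 mm, 18 mm deep below the rim. Starts back down, z up. Same after half a turn about z: either way round is right in the nest
- cover_mid (a point): the middle of the cover, 18 mm from its back along its z; axes as the cover
- lip: the sealing lip, a raised frame on the cover's rim, 74 x 52 mm outside, 4 mm wide and 4 mm high, standing 5 mm in from the outer sides. Same origin and axes as the cover
- nest: fixed inspection nest: dark steel base 170 mm (its x) by 130 mm (its y), 12 mm thick; origin at the centre of its underside, z up. Its pocket takes the cover with 1.5 mm clearance on every side, the cover's 84 mm along the nest's x. Pocket walls reach 40 mm above the bench, their top 8 mm leaning outwards as a lead-in. A seated cover's back is 60 mm above the bench
- nest_floor (a point): centre of the pocket floor (84 x 58 mm, raised 24 mm above the bench), axes as the nest. An island here, 44 x 22 x 8 mm high, fits freely in the cavity. A wall 36 mm wide stands in the middle of each x end; four posts 11 mm wide, centred at x = +-35.5 mm, bound the y sides, which are open between the posts down to the base, for the fingers
- block: bystander: a solid aluminium block 80 x 60 x 40 mm high with dark bores; origin at the centre of its underside. It may lie on either of the cover's two possible places
- flask: bystander: clear round bottle with a cap, 66 mm across, 190 mm high; origin under its centre
- brush: bystander: a bench brush lying down, about 200 mm long along its x
- spanner: bystander: a spanner lying down, about 180 mm long along its x
- collet: bystander: steel collet holder, 66 mm across its foot, 64 mm high; origin under its centre
- angle: bystander: L-shaped aluminium bracket 60 x 50 mm, 62 mm high; origin under its foot
Not all that is in view belongs to the job. What is shaped like the cover but green is not meant. Several things have the shape of the nest; the one meant has the colours described above.

How it is judged (in metres and radians):
On the way:
1. the cover stands still on edge on the bench (its back within about 12 degrees of upright), let go, for 0.2 s (angle between cover's own z axis and vertical between 1.36 and 1.78 rad and contact force between cover and the arm below 0.1 N and contact force between cover and the fingers below 0.1 N and height (world z) of cover_mid below 0.047 m and linear speed of cover below 0.05 m/s), for 0.2 s.
At the end, for the whole second after the job is handed in: the cover rests lip-down in the nest's pocket: turned right over and level within 3.5 degrees, its middle within 4 mm of the pocket's centre, its long side along the nest's x (either way round) within 0.08 rad, its back 33 to 38.5 mm above the pocket floor (36 when home), at rest and released (angle between cover's own z axis and vertical above 3.08 rad and horizontal distance between cover_mid and nest_floor below 0.004 m and z of cover in the frame of nest_floor between 0.033 and 0.0385 m and angle between the x axis of cover and the x axis of nest, either way round below 0.08 rad and linear speed of cover below 0.02 m/s); the robot touches nothing.
It fails at once if the fingers touch the sealing lip (contact force between lip and the fingers above 0.5 N).
It fails at once if the cover lies lip-down on the bench (angle between cover's own z axis and vertical above 2.7 rad and height (world z) of cover_mid below 0.029 m).
It fails at once if the cover is banged into or pressed on the nest with more than 80 N (contact force between cover and nest above 80 N).
It fails at once if a bystander is moved by more than 30 mm (distance of any of block, flask, brush, spanner, collet, angle from where it was at the start of the episode above 0.03 m).
It also fails if it takes over 58 s, if anything falls off the work surface, if the arm or the gripper's body presses on something with over 40 N, if the wrist force passes 120 N, or if a joint passes its speed limit or range.

## Working session

There is one attempt and no reset: what is moved stays moved. The work goes in short steps, Python scripts to look and compute and a tool call to move; the robot and the scene stay as the last step left them, time stands still between calls to the robot, and variables do not carry over. Pictures are saved under pics/ and viewed, at most 10 in all, crops included, and the job is handed in when it is done.

Besides the shell and the picture viewer there is one more tool, called after "Request:" in YAML: its name, and indented under it one key for each argument. play_rows: Moves the arm, as the interface text tells. Its arguments: {"type":"object","properties":{"commands":{"type":"array"},"force":{"type":"number"}},"required":["commands"]}

```bash
mkdir -p pics
python3 - <<'E'
from station import robot, get_image
import cv2, numpy as np
s=robot.state()
for k in s: print(k,s[k])
for n in("top","side"):
    i=get_image(n); cv2.imwrite(f"pics/{n}0.png",i["color"][:,:,::-1]); print(n,i["fx"],i["fy"],i["cx"],i["cy"],i["R"],i["t"])
E
```

```text
time 0.0
joint_positions [-1.28868717e+00  3.09049639e-01  1.63521502e+00  1.73694059e-05
  1.19970410e+00 -6.96733093e-02]
dq [-1.70956171e-04 -7.79605430e-04 -1.88755340e-03  1.79287534e-03
  8.07521236e-05 -3.87802355e-04]
tau [-3.63726467e-04 -4.15255523e+01 -2.76665103e+01  7.11323582e-05
  1.02691210e-02  5.78814948e-06]
ee_pos [ 215.11743592 -585.91707415  230.00573432]
eef_rot [-3.13922344e+00 -1.81549757e-04  3.51775938e-01]
contact_force [-0.06343905  0.09481106  0.50136942]
wrist_torque [ 0.03535338  0.01741868 -0.0356881 ]
grip_force 0.0
finger_gap 0.9979695714233845
top 414.78757100162795 414.78757100162795 319.2696207324241 200.06219661129876 [[ 0.01920266 -0.99956681  0.02230349]
 [-0.9910851  -0.0219718  -0.13140614]
 [ 0.13183926 -0.01958131 -0.99107769]] [  -6.04607402  462.69376725 1103.26096586]
side 429.69844103392063 429.69844103392063 319.2707591875945 203.35397406553582 [[-0.69543982 -0.71857655  0.00334665]
 [-0.49271563  0.47345077 -0.73012032]
 [ 0.52306286 -0.50940369 -0.68331041]] [347.9094066  260.02693543 813.59461436]
```

View pics/top0.png

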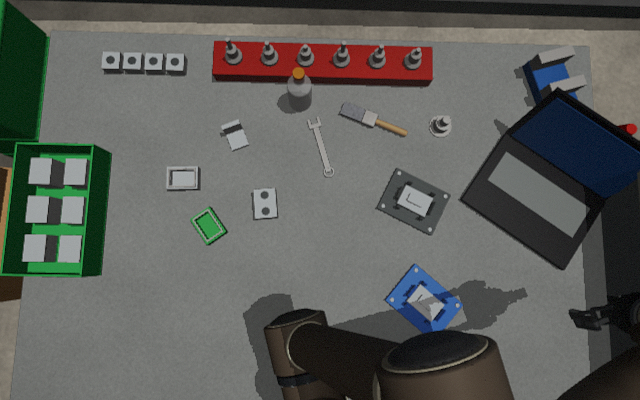

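View pics/side0.png

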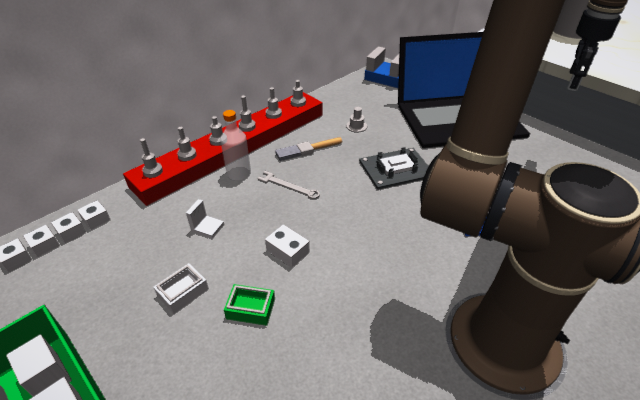

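The top view shows the cover at about (182,179), the dark nest at (414,202), the block at (264,204), and the green decoy at (209,226). The side view shows the cover at (181,285) and the nest at (397,165). The blue nest at (425,300) in the top view is a decoy.

```bash
cat > h.py <<'E'
from station import robot, get_image
import cv2, numpy as np
def ray(i,uv,z):
    uv=np.asarray(uv,float).reshape(-1,2); R,t=np.array(i["R"]),np.array(i["t"])
    d=np.c_[(uv[:,0]-i["cx"])/i["fx"],(uv[:,1]-i["cy"])/i["fy"],np.ones(len(uv))]@R; c=-R.T@t
    return c+d*((z-c[2])/d[:,2])[:,None]
def cloud(i):
    h,w=i["z_map"].shape; v,u=np.mgrid[:h,:w]; z=i["z_map"]
    P=np.stack([(u-i["cx"])/i["fx"]*z,(v-i["cy"])/i["fy"]*z,z],-1)
    P=(P-np.array(i["t"]))@np.array(i["R"]); P[z<=0]=np.nan; return P
def project(i,X):
    p=np.asarray(X)@np.array(i["R"]).T+np.array(i["t"]); return np.c_[p[:,0]/p[:,2]*i["fx"]+i["cx"],p[:,1]/p[:,2]*i["fy"]+i["cy"]]
E
python3 - <<'E'
from h import *
T=get_image("top");S=get_image("side")
for n,i,boxes in(("top",T,dict(cover=(160,160,205,198),nest=(370,160,460,240),block=(245,180,285,225),decoy=(185,200,232,250),angle=(215,115,255,155))),("side",S,dict(cover=(145,255,215,312),nest=(350,140,440,195)))):
    P=cloud(i); hsv=cv2.cvtColor(i["color"],cv2.COLOR_RGB2HSV)
    for k,(a,b,c,d) in boxes.items():
        p=P[b:d,a:c]; 
        if k=="nest": m=(p[...,2]>7)&(p[...,2]<17); zp=12
        else: m=p[...,2]>26; zp=36
        print(n,k,m.sum(),"z pct",np.nanpercentile(p[...,2],[5,50,80,95,99]).round(1))
        print("  cloud rect",cv2.minAreaRect(p[m][:,:2].astype(np.float32)), p[m].mean(0).round(1))
        if k in("cover","nest"):
            hh=hsv[b:d,a:c]
            mm=((hh[...,2]>130) if k=="cover" else (hh[...,2]<75)).astype(np.uint8)
            if k=="nest": mm=cv2.morphologyEx(mm,cv2.MORPH_OPEN,np.ones((3,3)))
            cs=max(cv2.findContours(mm,cv2.RETR_EXTERNAL,cv2.CHAIN_APPROX_NONE)[0],key=cv2.contourArea).reshape(-1,2)+[a,b]
            print("  colour rect",cv2.minAreaRect(ray(i,cs,zp)[:,:2].astype(np.float32)))
            m2=(p[...,2]>36)&(p[...,2]<46)
            if k=="nest": print("  posts rect",cv2.minAreaRect(p[m2][:,:2].astype(np.float32)),p[m2].mean(0)); m3=(p[...,2]>28)&(p[...,2]<35);print("  island",p[m3].mean(0),m3.sum())
C=cv2.resize(T["color"][150:250,150:290],None,fx=4,fy=4,interpolation=2)
D=cv2.resize(T["color"][155:245,370:460],None,fx=4,fy=4,interpolation=2)
o=np.zeros((400,560+360,3),np.uint8);o[:400,:560]=C;o[:360,560:]=D
cv2.imwrite("pics/crop.png",cv2.resize(o[:,:,::-1],(800,348)))
E
```

```text
top cover 373 z pct [-3.2  3.  28.4 35.4 37.9]
  cloud rect ((515.6818237304688, 379.65960693359375), (62.06615447998047, 86.67167663574219), 1.943942904472351) [515.1 379.3  32.8]
  colour rect ((517.034423828125, 380.1763610839844), (60.86585235595703, 84.91838073730469), 1.3779520988464355)
top nest 1885 z pct [-3.6  1.4 12.6 25.8 36.3]
  cloud rect ((447.5867919921875, -251.42453002929688), (170.3511962890625, 174.6365966796875), 64.15059661865234) [ 466.  -258.8   11.5]
  colour rect ((492.0237731933594, -215.58822631835938), (16.196456909179688, 46.118064880371094), 63.544647216796875)
  posts rect ((467.0976867675781, -260.4221496582031), (101.10661315917969, 80.428955078125), 64.17740631103516) [ 468.63540391 -260.71039789   39.29381608]
  island [ 466.50254872 -260.47063752   31.47750675] 201
top block 669 z pct [-3.7  1.5 39.4 41.7 43.3]
  cloud rect ((449.7581787109375, 150.6872100830078), (80.02780151367188, 60.77728271484375), 6.270395755767822) [449.1 149.9  39.3]
top decoy 379 z pct [-3.6  1.4 16.7 34.3 37.8]
  cloud rect ((386.80194091796875, 302.5802917480469), (84.7
[... 371 characters left out ...]
203, 84.75362396240234), 1.969119906425476) [512.4 379.5  32.5]
  colour rect ((519.5803833007812, 379.69573974609375), (171.4540252685547, 138.13638305664062), 46.098575592041016)
side nest 1208 z pct [ -1.7   8.6  24.6 350.2 365.2]
  cloud rect ((457.4749755859375, -302.46435546875), (271.2962951660156, 150.7964630126953), 73.62837219238281) [ 463.2 -255.7   12.1]
  colour rect ((389.5604248046875, -300.8688659667969), (60.128814697265625, 184.24578857421875), 34.43096923828125)
  posts rect ((466.1475524902344, -263.0892028808594), (102.3844223022461, 80.53228759765625), 64.33958435058594) [ 466.61685735 -268.80695619   38.62441531]
  island [ 465.85974936 -259.86293667   31.50721267] 208
```

View pics/crop.png

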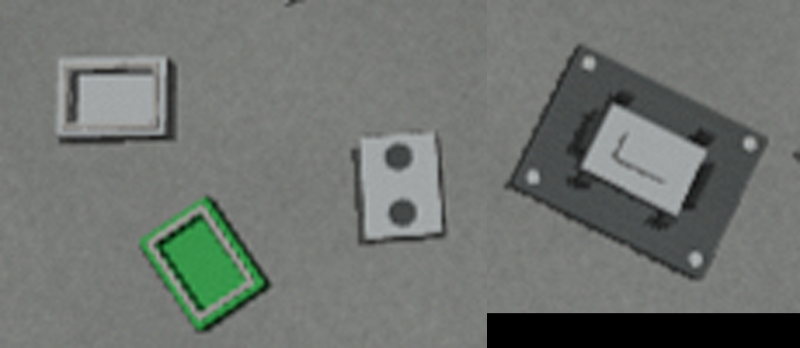

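The crop shows the cover open side up with its long side along world y, and the dark nest turned about 64°. The measured sizes agree with those given: cover 62 x 85 at a height of about 35 mm, posts at about 39 mm. I'll grip across the 62 mm sides with the tool tilted 45° and turn about the closing axis.

```bash
cat > plan.py <<'E'
import sys,json
from h import *
from scipy.spatial.transform import Rotation as Ro, Slerp
# usage: plan.py x y z yawdeg tiltdeg n : pad centre (gap 62) to x,y,z ; tilt>0 = tool z leans to tool x
def pose():
    s=robot.state(); R=Ro.from_euler("xyz",s["eef_rot"]); return np.array(s["ee_pos"]),R,s
def target(P,yaw,tilt):
    R=Ro.from_euler("z",yaw,degrees=True)*Ro.from_euler("x",180,degrees=True)*Ro.from_euler("y",tilt,degrees=True)
    return np.array(P)+25.6*R.as_matrix()[:,2],R
def info():
    p,R,s=pose(); t=R.as_matrix()[:,2]
    print("t",round(s["time"],2),"tcp",p.round(1),"pad",(p-25.6*t).round(1),"z",t.round(3),"y",R.as_matrix()[:,1].round(3),"F",np.round(s["contact_force"],1),"gap",round(s["finger_gap"]*85,1),"grip",s["grip_force"],"q",np.round(s["joint_positions"],2))
if __name__=="__main__":
    info()
    if len(sys.argv)>1:
        a=list(map(float,sys.argv[1:])); n=int(a[5]); p,R,_=pose(); pt,Rt=target(a[:3],a[3],a[4])
        rv=(R.inv()*Rt).as_rotvec(); print("total rot deg",np.degrees(rv).round(1),"dist",np.linalg.norm(pt-p).round(1))
        w=np.degrees(rv)/n; pk=p; Rk=R; st=Ro.from_rotvec(rv/n)
        for k in range(n):
            d=Rk.inv().apply((pt-p)/n)/10
            print(json.dumps(dict(zip(["wx","wy","wz","x","y","z"],[round(float(v),2) for v in (*w,*d)]))))
            Rk=Rk*st
E
python3 - <<'E'
from h import *
T=get_image("top"); print(ray(T,[[328,172],[313,120]],5).round(0))
E
python3 plan.py 516 290 170 91.8 45 20
```

```text
[[547. -20.   5.]
 [697.  25.   5.]]
t 0.25 tcp [ 215.2 -586.4  230.7] pad [ 215.2 -586.4  256.3] z [-0.     0.001 -1.   ] y [ 0.345 -0.939 -0.001] F [ 0.2  0.2 -0.2] gap 84.7 grip 0.0 q [-1.29  0.31  1.63 -0.    1.2  -0.07]
total rot deg [ 28.   38.8 -67.7] dist 946.8
{"wx": 1.4, "wy": 1.94, "wz": -3.39, "x": 2.95, "y": -3.68, "z": 0.4}
{"wx": 1.4, "wy": 1.94, "wz": -3.39, "x": 3.15, "y": -3.49, "z": 0.59}
{"wx": 1.4, "wy": 1.94, "wz": -3.39, "x": 3.32, "y": -3.28, "z": 0.78}
{"wx": 1.4, "wy": 1.94, "wz": -3.39, "x": 3.48, "y": -3.06, "z": 0.97}
{"wx": 1.4, "wy": 1.94, "wz": -3.39, "x": 3.62, "y": -2.82, "z": 1.17}
{"wx": 1.4, "wy": 1.94, "wz": -3.39, "x": 3.73, "y": -2.57, "z": 1.36}
{"wx": 1.4, "wy": 1.94, "wz": -3.39, "x": 3.83, "y": -2.31, "z": 1.54}
{"wx": 1.4, "wy": 1.94, "wz": -3.39, "x": 3.9, "y": -2.05, "z": 1.73}
{"wx": 1.4, "wy": 1.94, "wz": -3.39, "x": 3.95, "y": -1.77, "z": 1.91}
{"wx": 1.4, "wy": 1.94, "wz": -3.39, "x": 3.98, "y": -1.49, "z": 2.08}
{"wx": 1.4, "wy": 1.94, "wz": -3.39, "x": 3.99, "y": -1.2, "z": 2.25}
{"wx": 1.4, "wy": 1.94, "wz": -3.39, "x": 3.97, "y": -0.9, "z": 2.41}
{"wx": 1.4, "wy": 1.94, "wz": -3.39, "x": 3.93, "y": -0.61, "z": 2.56}
{"wx": 1.4, "wy": 1.94, "wz": -3.39, "x": 3.87, "y": -0.31, "z": 2.71}
{"wx": 1.4, "wy": 1.94, "wz": -3.39, "x": 3.79, "y": -0.02, "z": 2.84}
{"wx": 1.4, "wy": 1.94, "wz": -3.39, "x": 3.68, "y": 0.27, "z": 2.96}
{"wx": 1.4, "wy": 1.94, "wz": -3.39, "x": 3.55, "y": 0.56, "z": 3.08}
{"wx": 1.4, "wy": 1.94, "wz": -3.39, "x": 3.41, "y": 0.84, "z": 3.18}
{"wx": 1.4, "wy": 1.94, "wz": -3.39, "x": 3.24, "y": 1.12, "z": 3.27}
{"wx": 1.4, "wy": 1.94, "wz": -3.39, "x": 3.05, "y": 1.38, "z": 3.34}
```

Request:
play_rows:
  commands:
    - {"wx": 1.4,"wy": 1.94,"wz": -3.39,"x": 2.95,"y": -3.68,"z": 0.4,"grip": 0}
    - {"wx": 1.4,"wy": 1.94,"wz": -3.39,"x": 3.15,"y": -3.49,"z": 0.6,"grip": 0}
    - {"wx": 1.4,"wy": 1.94,"wz": -3.39,"x": 3.32,"y": -3.28,"z": 0.78,"grip": 0}
    - {"wx": 1.4,"wy": 1.94,"wz": -3.39,"x": 3.48,"y": -3.06,"z": 0.97,"grip": 0}
    - {"wx": 1.4,"wy": 1.94,"wz": -3.39,"x": 3.62,"y": -2.82,"z": 1.17,"grip": 0}
    - {"wx": 1.4,"wy": 1.94,"wz": -3.39,"x": 3.73,"y": -2.57,"z": 1.36,"grip": 0}
    - {"wx": 1.4,"wy": 1.94,"wz": -3.39,"x": 3.83,"y": -2.31,"z": 1.54,"grip": 0}
    - {"wx": 1.4,"wy": 1.94,"wz": -3.39,"x": 3.9,"y": -2.05,"z": 1.73,"grip": 0}
    - {"wx": 1.4,"wy": 1.94,"wz": -3.39,"x": 3.95,"y": -1.77,"z": 1.9,"grip": 0}
    - {"wx": 1.4,"wy": 1.94,"wz": -3.39,"x": 3.98,"y": -1.5,"z": 2.08,"grip": 0}

```text
time: 1.5
ee_pos: [365.6, -138.3, 191.5]
eef_rot: [-3.004, -0.39, 0.927]
contact_force: [0.7, -0.5, 0.6]
finger_gap: 0.997
grip_force: 0.0
```

```bash
python3 plan.py 516 290 170 91.8 45 9
```

```text
t 1.5 tcp [ 365.6 -138.3  191.5] pad [ 362.6 -148.1  214.9] z [ 0.116  0.383 -0.916] y [ 0.823 -0.553 -0.127] F [ 0.7 -0.5  0.6] gap 84.7 grip 0.0 q [-0.77 -0.02  2.15  0.39  1.23 -0.33]
total rot deg [ 14.   19.4 -33.7] dist 472.5
{"wx": 1.56, "wy": 2.16, "wz": -3.75, "x": 4.43, "y": -1.32, "z": 2.5}
{"wx": 1.56, "wy": 2.16, "wz": -3.75, "x": 4.4, "y": -0.96, "z": 2.7}
{"wx": 1.56, "wy": 2.16, "wz": -3.75, "x": 4.35, "y": -0.6, "z": 2.88}
{"wx": 1.56, "wy": 2.16, "wz": -3.75, "x": 4.26, "y": -0.23, "z": 3.06}
{"wx": 1.56, "wy": 2.16, "wz": -3.75, "x": 4.15, "y": 0.13, "z": 3.22}
{"wx": 1.56, "wy": 2.16, "wz": -3.75, "x": 4.0, "y": 0.48, "z": 3.36}
{"wx": 1.56, "wy": 2.16, "wz": -3.75, "x": 3.83, "y": 0.83, "z": 3.49}
{"wx": 1.56, "wy": 2.16, "wz": -3.75, "x": 3.63, "y": 1.17, "z": 3.6}
{"wx": 1.56, "wy": 2.16, "wz": -3.75, "x": 3.41, "y": 1.5, "z": 3.7}
```

Request:
play_rows:
  commands:
    - {"wx": 1.56,"wy": 2.16,"wz": -3.75,"x": 4.43,"y": -1.32,"z": 2.5,"grip": 0}
    - {"wx": 1.56,"wy": 2.16,"wz": -3.75,"x": 4.4,"y": -0.96,"z": 2.7,"grip": 0}
    - {"wx": 1.56,"wy": 2.16,"wz": -3.75,"x": 4.35,"y": -0.6,"z": 2.88,"grip": 0}
    - {"wx": 1.56,"wy": 2.16,"wz": -3.75,"x": 4.26,"y": -0.23,"z": 3.06,"grip": 0}
    - {"wx": 1.56,"wy": 2.16,"wz": -3.75,"x": 4.15,"y": 0.13,"z": 3.22,"grip": 0}
    - {"wx": 1.56,"wy": 2.16,"wz": -3.75,"x": 4.0,"y": 0.48,"z": 3.36,"grip": 0}
    - {"wx": 1.56,"wy": 2.16,"wz": -3.75,"x": 3.83,"y": 0.83,"z": 3.49,"grip": 0}
    - {"wx": 1.56,"wy": 2.16,"wz": -3.75,"x": 3.63,"y": 1.17,"z": 3.6,"grip": 0}
    - {"wx": 1.56,"wy": 2.16,"wz": -3.75,"x": 3.4,"y": 1.5,"z": 3.7,"grip": 0}
    - {"grip": 0}

```text
schema error: expected keys wx, wy, wz, x, y, z, grip
```

```bash
python3 plan.py 516.3 379.5 26 91.8 45 7
```

```text
t 1.5 tcp [ 365.6 -138.3  191.5] pad [ 362.6 -148.1  214.9] z [ 0.116  0.383 -0.916] y [ 0.823 -0.553 -0.127] F [ 0.7 -0.5  0.6] gap 84.7 grip 0.0 q [-0.77 -0.02  2.15  0.39  1.23 -0.33]
total rot deg [ 14.   19.4 -33.7] dist 586.0
{"wx": 2.0, "wy": 2.78, "wz": -4.82, "x": 5.86, "y": -2.14, "z": 5.59}
{"wx": 2.0, "wy": 2.78, "wz": -4.82, "x": 5.73, "y": -1.45, "z": 5.93}
{"wx": 2.0, "wy": 2.78, "wz": -4.82, "x": 5.53, "y": -0.76, "z": 6.24}
{"wx": 2.0, "wy": 2.78, "wz": -4.82, "x": 5.25, "y": -0.08, "z": 6.52}
{"wx": 2.0, "wy": 2.78, "wz": -4.82, "x": 4.91, "y": 0.58, "z": 6.76}
{"wx": 2.0, "wy": 2.78, "wz": -4.82, "x": 4.5, "y": 1.21, "z": 6.95}
{"wx": 2.0, "wy": 2.78, "wz": -4.82, "x": 4.03, "y": 1.82, "z": 7.11}
```

All keys are needed in every row.

Request:
play_rows:
  commands:
    - {"wx": 1.56,"wy": 2.16,"wz": -3.75,"x": 4.43,"y": -1.32,"z": 2.5,"grip": 0}
    - {"wx": 1.56,"wy": 2.16,"wz": -3.75,"x": 4.4,"y": -0.96,"z": 2.7,"grip": 0}
    - {"wx": 1.56,"wy": 2.16,"wz": -3.75,"x": 4.35,"y": -0.6,"z": 2.88,"grip": 0}
    - {"wx": 1.56,"wy": 2.16,"wz": -3.75,"x": 4.26,"y": -0.23,"z": 3.06,"grip": 0}
    - {"wx": 1.56,"wy": 2.16,"wz": -3.75,"x": 4.15,"y": 0.13,"z": 3.22,"grip": 0}
    - {"wx": 1.56,"wy": 2.16,"wz": -3.75,"x": 4.0,"y": 0.48,"z": 3.36,"grip": 0}
    - {"wx": 1.56,"wy": 2.16,"wz": -3.75,"x": 3.83,"y": 0.83,"z": 3.49,"grip": 0}
    - {"wx": 1.56,"wy": 2.16,"wz": -3.75,"x": 3.63,"y": 1.17,"z": 3.6,"grip": 0}
    - {"wx": 1.56,"wy": 2.16,"wz": -3.75,"x": 3.4,"y": 1.5,"z": 3.7,"grip": 0}
    - {"wx": 0,"wy": 0,"wz": 0,"x": 0,"y": 0,"z": 0,"grip": 0}

```text
time: 2.75
ee_pos: [515.5, 309.0, 150.5]
eef_rot: [-3.139, -0.785, 1.603]
contact_force: [0.4, -0.3, 0.7]
finger_gap: 1.003
grip_force: 0.0
```

```bash
python3 plan.py 516.3 379.5 26 91.8 45 9
```

```text
t 2.75 tcp [515.5 309.  150.5] pad [516.1 290.9 168.6] z [-0.025  0.707 -0.707] y [ 0.999  0.034 -0.002] F [ 0.4 -0.3  0.7] gap 85.2 grip 0.0 q [ 0.08  0.37  1.97  0.96  1.04 -0.57]
total rot deg [-0.2  0.   0. ] dist 167.9
{"wx": -0.02, "wy": 0.0, "wz": 0.01, "x": -0.42, "y": 0.04, "z": 1.82}
{"wx": -0.02, "wy": 0.0, "wz": 0.01, "x": -0.42, "y": 0.04, "z": 1.82}
{"wx": -0.02, "wy": 0.0, "wz": 0.01, "x": -0.42, "y": 0.04, "z": 1.82}
{"wx": -0.02, "wy": 0.0, "wz": 0.01, "x": -0.42, "y": 0.04, "z": 1.82}
{"wx": -0.02, "wy": 0.0, "wz": 0.01, "x": -0.42, "y": 0.04, "z": 1.82}
{"wx": -0.02, "wy": 0.0, "wz": 0.01, "x": -0.42, "y": 0.04, "z": 1.82}
{"wx": -0.02, "wy": 0.0, "wz": 0.01, "x": -0.42, "y": 0.04, "z": 1.82}
{"wx": -0.02, "wy": 0.0, "wz": 0.01, "x": -0.42, "y": 0.04, "z": 1.82}
{"wx": -0.02, "wy": 0.0, "wz": 0.01, "x": -0.42, "y": 0.03, "z": 1.82}
```

Request:
play_rows:
  commands:
    - {"wx": -0.2,"wy": 0,"wz": 0,"x": -0.9,"y": 0.08,"z": 1.5,"grip": 0}
    - {"wx": 0,"wy": 0,"wz": 0,"x": -0.9,"y": 0.08,"z": 1.6,"grip": 0}
    - {"wx": 0,"wy": 0,"wz": 0,"x": -0.9,"y": 0.08,"z": 1.8,"grip": 0}
    - {"wx": 0,"wy": 0,"wz": 0,"x": -0.6,"y": 0.08,"z": 2.0,"grip": 0}
    - {"wx": 0,"wy": 0,"wz": 0,"x": -0.5,"y": 0.03,"z": 2.2,"grip": 0}
    - {"wx": 0,"wy": 0,"wz": 0,"x": 0,"y": 0,"z": 2.2,"grip": 0}
    - {"wx": 0,"wy": 0,"wz": 0,"x": 0,"y": 0,"z": 2.2,"grip": 0}
    - {"wx": 0,"wy": 0,"wz": 0,"x": 0,"y": 0,"z": 1.7,"grip": 0}
    - {"wx": 0,"wy": 0,"wz": 0,"x": 0,"y": 0,"z": 0.9,"grip": 0}
    - {"wx": 0,"wy": 0,"wz": 0,"x": 0,"y": 0,"z": 0.2,"grip": 0}

```text
time: 4.0
ee_pos: [516.2, 395.5, 8.8]
eef_rot: [3.14, -0.785, 1.6]
contact_force: [0.8, -0.3, 0.5]
finger_gap: 0.997
grip_force: 0.0
```

```bash
python3 plan.py 516.3 379.5 26 91.8 45 1
python3 - <<'E'
from h import *
S=get_image("side");cv2.imwrite("pics/g1.png",cv2.resize(S["color"][180:340,60:320,::-1],None,fx=3,fy=3))
E
```

```text
t 4.0 tcp [516.2 395.5   8.8] pad [516.7 377.4  26.9] z [-0.02   0.707 -0.707] y [1.    0.029 0.001] F [ 0.8 -0.3  0.5] gap 84.7 grip 0.0 q [ 0.24  0.66  1.91  1.21  0.83 -0.77]
total rot deg [ 0.1  0.  -0.1] dist 2.3
{"wx": 0.14, "wy": 0.02, "wz": -0.07, "x": 0.09, "y": -0.04, "z": 0.21}
```

View pics/g1.png

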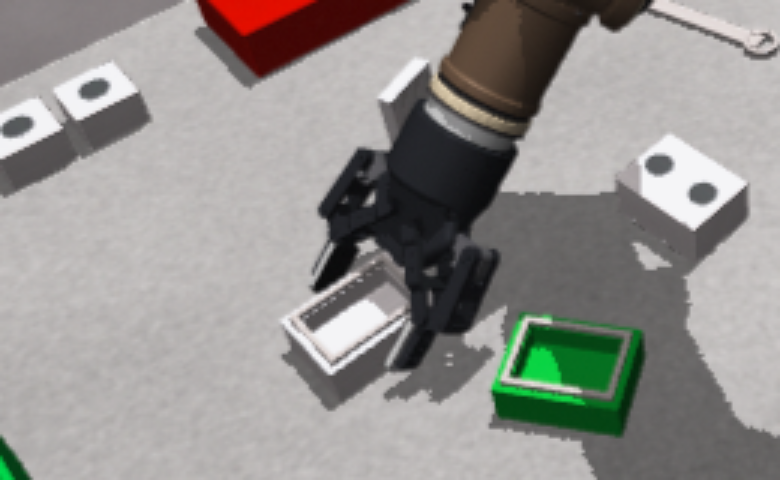

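In the side crop the fingers straddle the cover across its short sides, tips at crop (320,280) and (405,360), clear of the lip and of the green decoy. Closing now.

Request:
play_rows:
  commands:
    - {"wx": 0,"wy": 0,"wz": 0,"x": 0.1,"y": 0,"z": 0.2,"grip": 0.1}
    - {"wx": 0,"wy": 0,"wz": 0,"x": 0,"y": 0,"z": 0,"grip": 0.15}
    - {"wx": 0,"wy": 0,"wz": 0,"x": 0,"y": 0,"z": 0,"grip": 0.2}
    - {"wx": 0,"wy": 0,"wz": 0,"x": 0,"y": 0,"z": 0,"grip": 0.24}
    - {"wx": 0,"wy": 0,"wz": 0,"x": 0,"y": 0,"z": 0,"grip": 0.28}
    - {"wx": 0,"wy": 0,"wz": 0,"x": 0,"y": 0,"z": 0,"grip": 0.32}
    - {"wx": 0,"wy": 0,"wz": 0,"x": 0,"y": 0,"z": 0,"grip": 0.5}
    - {"wx": 0,"wy": 0,"wz": 0,"x": 0,"y": 0,"z": 0,"grip": 0.8}
    - {"wx": 0,"wy": 0,"wz": 0,"x": 0,"y": 0,"z": 0,"grip": 1}
    - {"wx": 0,"wy": 0,"wz": 0,"x": 0,"y": 0,"z": 0,"grip": 1}
  force: 80

```text
time: 5.3
ee_pos: [517.4, 396.9, 9.2]
eef_rot: [3.138, -0.786, 1.6]
contact_force: [0.4, -5.4, 6.1]
finger_gap: 0.713
grip_force: 86.0
```

```bash
python3 plan.py 516.3 360 150 91.8 45 8
```

```text
t 5.3 tcp [517.4 396.9   9.2] pad [517.9 378.8  27.3] z [-0.017  0.707 -0.707] y [1.    0.027 0.002] F [ 0.4 -5.4  6.1] gap 60.6 grip 86.04641636833549 q [ 0.24  0.66  1.91  1.22  0.83 -0.77]
total rot deg [ 0.3 -0.  -0.1] dist 124.2
{"wx": 0.03, "wy": -0.0, "wz": -0.01, "x": 0.92, "y": -0.02, "z": -1.25}
{"wx": 0.03, "wy": -0.0, "wz": -0.01, "x": 0.92, "y": -0.02, "z": -1.25}
{"wx": 0.03, "wy": -0.0, "wz": -0.01, "x": 0.92, "y": -0.02, "z": -1.25}
{"wx": 0.03, "wy": -0.0, "wz": -0.01, "x": 0.92, "y": -0.03, "z": -1.25}
{"wx": 0.03, "wy": -0.0, "wz": -0.01, "x": 0.92, "y": -0.03, "z": -1.25}
{"wx": 0.03, "wy": -0.0, "wz": -0.01, "x": 0.92, "y": -0.03, "z": -1.25}
{"wx": 0.03, "wy": -0.0, "wz": -0.01, "x": 0.92, "y": -0.03, "z": -1.25}
{"wx": 0.03, "wy": -0.0, "wz": -0.01, "x": 0.92, "y": -0.03, "z": -1.25}
```

Request:
play_rows:
  commands:
    - {"wx": 0,"wy": 0,"wz": 0,"x": 0.4,"y": 0,"z": -0.4,"grip": 1}
    - {"wx": 0,"wy": 0,"wz": 0,"x": 1,"y": 0,"z": -1,"grip": 1}
    - {"wx": 0,"wy": 0,"wz": 0,"x": 1.5,"y": 0,"z": -1.5,"grip": 1}
    - {"wx": 0,"wy": 0,"wz": 0,"x": 1.5,"y": 0,"z": -1.5,"grip": 1}
    - {"wx": 0,"wy": 0,"wz": 0,"x": 1.5,"y": 0,"z": -1.5,"grip": 1}
    - {"wx": 0,"wy": 0,"wz": 0,"x": 1.5,"y": 0,"z": -1.5,"grip": 1}
    - {"wx": 0,"wy": 0,"wz": 0,"x": 1.5,"y": 0,"z": -1.5,"grip": 1}
    - {"wx": 0,"wy": 0,"wz": 0,"x": 1,"y": 0,"z": -1,"grip": 1}
    - {"wx": 0,"wy": 0,"wz": 0,"x": 0.5,"y": 0,"z": -0.5,"grip": 1}
    - {"wx": 0,"wy": 0,"wz": 0,"x": 0,"y": 0,"z": 0,"grip": 1}

```text
time: 6.55
ee_pos: [516.1, 397.2, 155.7]
eef_rot: [3.139, -0.785, 1.601]
contact_force: [0.2, -0.5, -3.9]
finger_gap: 0.714
grip_force: 87.0
```

```bash
python3 plan.py 450 -40 140 78 -45 20
python3 - <<'E'
from h import *
T=get_image("side");P=cloud(T)
cv2.imwrite("pics/g2.png",cv2.resize(T["color"][120:320,60:320,::-1],None,fx=3,fy=3))
E
```

```text
t 6.55 tcp [516.1 397.2 155.7] pad [516.6 379.1 173.8] z [-0.019  0.706 -0.708] y [1.    0.028 0.002] F [ 0.2 -0.5 -3.9] gap 60.7 grip 86.98291808366776 q [ 0.24  0.39  1.92  1.02  0.94 -0.47]
total rot deg [  0.1 -89.5  15.1] dist 461.4
{"wx": 0.01, "wy": -4.48, "wz": 0.76, "x": -1.72, "y": -0.41, "z": -1.48}
{"wx": 0.01, "wy": -4.48, "wz": 0.76, "x": -1.84, "y": -0.39, "z": -1.34}
{"wx": 0.01, "wy": -4.48, "wz": 0.76, "x": -1.94, "y": -0.37, "z": -1.19}
{"wx": 0.01, "wy": -4.48, "wz": 0.76, "x": -2.03, "y": -0.34, "z": -1.04}
{"wx": 0.01, "wy": -4.48, "wz": 0.76, "x": -2.11, "y": -0.31, "z": -0.88}
{"wx": 0.01, "wy": -4.48, "wz": 0.76, "x": -2.18, "y": -0.28, "z": -0.71}
{"wx": 0.01, "wy": -4.48, "wz": 0.76, "x": -2.23, "y": -0.26, "z": -0.54}
{"wx": 0.01, "wy": -4.48, "wz": 0.76, "x": -2.27, "y": -0.23, "z": -0.36}
{"wx": 0.01, "wy": -4.48, "wz": 0.76, "x": -2.29, "y": -0.2, "z": -0.18}
{"wx": 0.01, "wy": -4.48, "wz": 0.76, "x": -2.3, "y": -0.17, "z": -0.0}
{"wx": 0.01, "wy": -4.48, "wz": 0.76, "x": -2.3, "y": -0.13, "z": 0.18}
{"wx": 0.01, "wy": -4.48, "wz": 0.76, "x": -2.28, "y": -0.1, "z": 0.35}
{"wx": 0.01, "wy": -4.48, "wz": 0.76, "x": -2.24, "y": -0.07, "z": 0.53}
{"wx": 0.01, "wy": -4.48, "wz": 0.76, "x": -2.2, "y": -0.05, "z": 0.71}
{"wx": 0.01, "wy": -4.48, "wz": 0.76, "x": -2.14, "y": -0.02, "z": 0.87}
{"wx": 0.01, "wy": -4.48, "wz": 0.76, "x": -2.06, "y": 0.01, "z": 1.04}
{"wx": 0.01, "wy": -4.48, "wz": 0.76, "x": -1.97, "y": 0.04, "z": 1.2}
{"wx": 0.01, "wy": -4.48, "wz": 0.76, "x": -1.87, "y": 0.06, "z": 1.35}
{"wx": 0.01, "wy": -4.48, "wz": 0.76, "x": -1.76, "y": 0.09, "z": 1.49}
{"wx": 0.01, "wy": -4.48, "wz": 0.76, "x": -1.64, "y": 0.11, "z": 1.62}
```

View pics/g2.png

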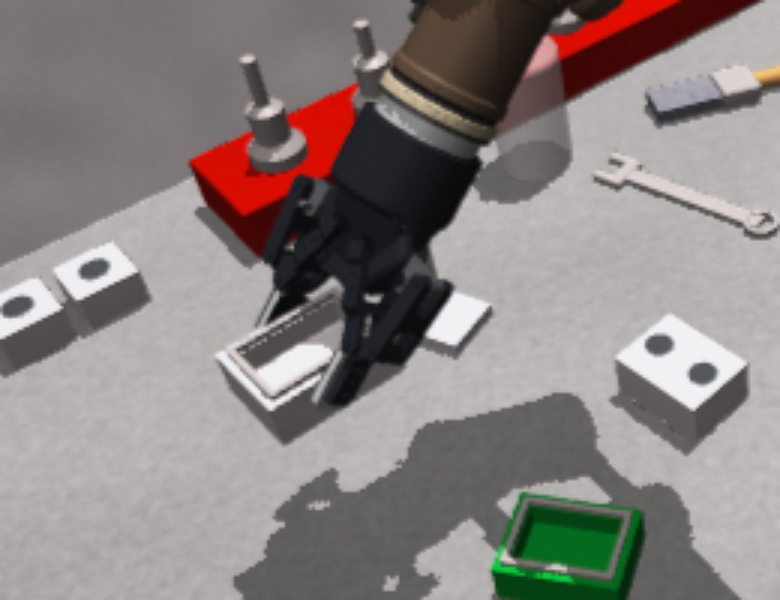

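The cover (crop (280,380)) is held level, lip up and untouched by the fingers. Carrying it over while turning it on edge.

Request:
play_rows:
  commands:
    - {"wx": 0,"wy": -4.5,"wz": 0.76,"x": -1.72,"y": -0.41,"z": -1.48,"grip": 1}
    - {"wx": 0,"wy": -4.5,"wz": 0.76,"x": -1.84,"y": -0.39,"z": -1.34,"grip": 1}
    - {"wx": 0,"wy": -4.5,"wz": 0.76,"x": -1.94,"y": -0.37,"z": -1.19,"grip": 1}
    - {"wx": 0,"wy": -4.5,"wz": 0.76,"x": -2.03,"y": -0.34,"z": -1.04,"grip": 1}
    - {"wx": 0,"wy": -4.5,"wz": 0.76,"x": -2.11,"y": -0.31,"z": -0.88,"grip": 1}
    - {"wx": 0,"wy": -4.5,"wz": 0.76,"x": -2.18,"y": -0.28,"z": -0.71,"grip": 1}
    - {"wx": 0,"wy": -4.5,"wz": 0.76,"x": -2.23,"y": -0.26,"z": -0.54,"grip": 1}
    - {"wx": 0,"wy": -4.5,"wz": 0.76,"x": -2.27,"y": -0.23,"z": -0.36,"grip": 1}
    - {"wx": 0,"wy": -4.5,"wz": 0.76,"x": -2.29,"y": -0.2,"z": -0.18,"grip": 1}
    - {"wx": 0,"wy": -4.5,"wz": 0.76,"x": -2.3,"y": -0.17,"z": 0,"grip": 1}

```text
time: 7.85
ee_pos: [479.7, 169.1, 138.0]
eef_rot: [-3.09, 0.007, 1.478]
contact_force: [0.7, 0.5, -4.1]
finger_gap: 0.713
grip_force: 87.4
```

Request:
play_rows:
  commands:
    - {"wx": 0,"wy": -4.5,"wz": 0.76,"x": -2.3,"y": -0.13,"z": 0.18,"grip": 1}
    - {"wx": 0,"wy": -4.5,"wz": 0.76,"x": -2.28,"y": -0.1,"z": 0.35,"grip": 1}
    - {"wx": 0,"wy": -4.5,"wz": 0.76,"x": -2.24,"y": -0.07,"z": 0.53,"grip": 1}
    - {"wx": 0,"wy": -4.5,"wz": 0.76,"x": -2.2,"y": -0.05,"z": 0.71,"grip": 1}
    - {"wx": 0,"wy": -4.5,"wz": 0.76,"x": -2.14,"y": -0.02,"z": 0.87,"grip": 1}
    - {"wx": 0,"wy": -4.5,"wz": 0.76,"x": -2.06,"y": 0,"z": 1.04,"grip": 1}
    - {"wx": 0,"wy": -4.5,"wz": 0.76,"x": -1.97,"y": 0.04,"z": 1.2,"grip": 1}
    - {"wx": 0,"wy": -4.5,"wz": 0.76,"x": -1.87,"y": 0.06,"z": 1.35,"grip": 1}
    - {"wx": 0,"wy": -4.5,"wz": 0.76,"x": -1.76,"y": 0.09,"z": 1.49,"grip": 1}
    - {"wx": 0,"wy": -4.5,"wz": 0.76,"x": -1.64,"y": 0.11,"z": 1.62,"grip": 1}

```text
time: 9.1
ee_pos: [445.0, -57.8, 122.1]
eef_rot: [3.14, 0.793, 1.357]
contact_force: [0.9, 0.7, -3.8]
finger_gap: 0.711
grip_force: 87.5
```

```bash
python3 plan.py 450 -40 50 78 -45 10
python3 - <<'E'
from h import *
S=get_image("side");cv2.imwrite("pics/g3.png",cv2.resize(S["color"][60:260,180:440,::-1],None,fx=3,fy=3))
E
```

```text
t 9.1 tcp [445.  -57.8 122.1] pad [448.8 -39.9 140.1] z [-0.15  -0.697 -0.701] y [ 0.977 -0.211  0.001] F [ 0.9  0.7 -3.8] gap 60.5 grip 87.54023171961308 q [ 0.24  0.4   2.   -0.74  1.26  0.88]
total rot deg [-0.1  0.5 -0.2] dist 90.3
{"wx": -0.01, "wy": 0.05, "wz": -0.02, "x": 0.65, "y": 0.01, "z": 0.63}
{"wx": -0.01, "wy": 0.05, "wz": -0.02, "x": 0.64, "y": 0.01, "z": 0.63}
{"wx": -0.01, "wy": 0.05, "wz": -0.02, "x": 0.64, "y": 0.01, "z": 0.63}
{"wx": -0.01, "wy": 0.05, "wz": -0.02, "x": 0.64, "y": 0.01, "z": 0.63}
{"wx": -0.01, "wy": 0.05, "wz": -0.02, "x": 0.64, "y": 0.01, "z": 0.63}
{"wx": -0.01, "wy": 0.05, "wz": -0.02, "x": 0.64, "y": 0.01, "z": 0.63}
{"wx": -0.01, "wy": 0.05, "wz": -0.02, "x": 0.64, "y": 0.01, "z": 0.63}
{"wx": -0.01, "wy": 0.05, "wz": -0.02, "x": 0.64, "y": 0.01, "z": 0.63}
{"wx": -0.01, "wy": 0.05, "wz": -0.02, "x": 0.64, "y": 0.01, "z": 0.63}
{"wx": -0.01, "wy": 0.05, "wz": -0.02, "x": 0.64, "y": 0.01, "z": 0.64}
```

View pics/g3.png

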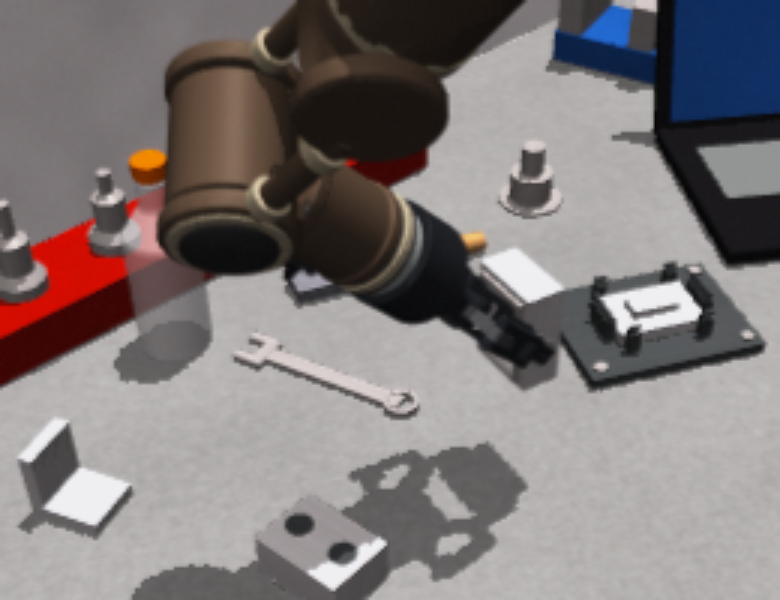

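The picture shows the cover at crop (520,310) held on edge over free bench, clear of the nest, spanner and block. Lowering it.

Request:
play_rows:
  commands:
    - {"wx": 0,"wy": 0.5,"wz": 0,"x": 0.7,"y": 0,"z": 0.7,"grip": 1}
    - {"wx": 0,"wy": 0,"wz": 0,"x": 0.8,"y": 0,"z": 0.8,"grip": 1}
    - {"wx": 0,"wy": 0,"wz": 0,"x": 0.9,"y": 0,"z": 0.9,"grip": 1}
    - {"wx": 0,"wy": 0,"wz": 0,"x": 0.9,"y": 0,"z": 0.9,"grip": 1}
    - {"wx": 0,"wy": 0,"wz": 0,"x": 0.9,"y": 0,"z": 0.9,"grip": 1}
    - {"wx": 0,"wy": 0,"wz": 0,"x": 0.9,"y": 0,"z": 0.9,"grip": 1}
    - {"wx": 0,"wy": 0,"wz": 0,"x": 0.7,"y": 0,"z": 0.7,"grip": 1}
    - {"wx": 0,"wy": 0,"wz": 0,"x": 0.4,"y": 0,"z": 0.4,"grip": 1}
    - {"wx": 0,"wy": 0,"wz": 0,"x": 0.2,"y": 0,"z": 0.2,"grip": 1}
    - {"wx": 0,"wy": 0,"wz": 0,"x": 0,"y": 0,"z": 0,"grip": 1}

```text
time: 10.4
ee_pos: [446.1, -58.0, 32.9]
eef_rot: [3.138, 0.785, 1.358]
contact_force: [-0.3, -0.1, -3.4]
finger_gap: 0.714
grip_force: 87.6
```

```bash
python3 plan.py 450 -40 42.5 78 -45 1
```

```text
t 10.4 tcp [446.1 -58.   32.9] pad [449.8 -40.2  51. ] z [-0.146 -0.692 -0.707] y [ 0.978 -0.209  0.002] F [-0.3 -0.1 -3.4] gap 60.7 grip 87.59670093655586 q [ 0.23  0.57  1.99 -0.79  1.13  1.  ]
total rot deg [ 0.  -0.  -0.1] dist 8.5
{"wx": 0.05, "wy": -0.03, "wz": -0.14, "x": 0.62, "y": 0.01, "z": 0.58}
```

Request:
play_rows:
  commands:
    - {"wx": 0,"wy": 0,"wz": 0,"x": 0.11,"y": 0,"z": 0.11,"grip": 1}
    - {"wx": 0,"wy": 0,"wz": 0,"x": 0.1,"y": 0,"z": 0.1,"grip": 1}
    - {"wx": 0,"wy": 0,"wz": 0,"x": 0.08,"y": 0,"z": 0.08,"grip": 1}
    - {"wx": 0,"wy": 0,"wz": 0,"x": 0.06,"y": 0,"z": 0.06,"grip": 1}
    - {"wx": 0,"wy": 0,"wz": 0,"x": 0.05,"y": 0,"z": 0.05,"grip": 1}
    - {"wx": 0,"wy": 0,"wz": 0,"x": 0.05,"y": 0,"z": 0.05,"grip": 1}
    - {"wx": 0,"wy": 0,"wz": 0,"x": 0.04,"y": 0,"z": 0.04,"grip": 1}
    - {"wx": 0,"wy": 0,"wz": 0,"x": 0.03,"y": 0,"z": 0.03,"grip": 1}
    - {"wx": 0,"wy": 0,"wz": 0,"x": 0.03,"y": 0,"z": 0.03,"grip": 1}
    - {"wx": 0,"wy": 0,"wz": 0,"x": 0,"y": 0,"z": 0,"grip": 1}

```text
time: 11.65
ee_pos: [446.0, -58.0, 25.8]
eef_rot: [3.138, 0.786, 1.357]
contact_force: [-2.9, 3.1, 2.6]
finger_gap: 0.717
grip_force: 88.4
```

```bash
python3 plan.py
```

```text
t 11.65 tcp [446.  -58.   25.8] pad [449.7 -40.2  43.9] z [-0.147 -0.692 -0.707] y [ 0.978 -0.209  0.002] F [-2.9  3.1  2.6] gap 61.0 grip 88.40360714122653 q [ 0.23  0.59  1.99 -0.79  1.12  1.01]
```

Request:
play_rows:
  commands:
    - {"wx": 0,"wy": 0,"wz": 0,"x": 0.03,"y": 0,"z": 0.03,"grip": 1}
    - {"wx": 0,"wy": 0,"wz": 0,"x": 0,"y": 0,"z": 0,"grip": 0.3}
    - {"wx": 0,"wy": 0,"wz": 0,"x": 0,"y": 0,"z": 0,"grip": 0.26}
    - {"wx": 0,"wy": 0,"wz": 0,"x": 0,"y": 0,"z": 0,"grip": 0.22}
    - {"wx": 0,"wy": 0,"wz": 0,"x": 0,"y": 0,"z": 0,"grip": 0.15}
    - {"wx": 0,"wy": 0,"wz": 0,"x": 0,"y": 0,"z": 0,"grip": 0}
    - {"wx": 0,"wy": 0,"wz": 0,"x": 0,"y": 0,"z": 0,"grip": 0}
    - {"wx": 0,"wy": 0,"wz": 0,"x": 0,"y": 0,"z": 0,"grip": 0}
    - {"wx": 0,"wy": 0,"wz": 0,"x": 0,"y": 0,"z": 0,"grip": 0}
    - {"wx": 0,"wy": 0,"wz": 0,"x": 0,"y": 0,"z": 0,"grip": 0}

```text
time: 12.9
ee_pos: [446.0, -57.9, 24.7]
eef_rot: [3.138, 0.785, 1.358]
contact_force: [0.1, -0.9, 0.8]
finger_gap: 0.997
grip_force: 0.0
```

```bash
python3 plan.py
python3 - <<'E'
from h import *
S=get_image("side");cv2.imwrite("pics/g4.png",cv2.resize(S["color"][80:240,260:460,::-1],None,fx=4,fy=3.7))
E
```

```text
t 12.9 tcp [446.  -57.9  24.7] pad [449.7 -40.2  42.8] z [-0.146 -0.691 -0.708] y [ 0.978 -0.209  0.002] F [ 0.1 -0.9  0.8] gap 84.8 grip 0.0 q [ 0.23  0.59  1.99 -0.79  1.12  1.01]
```

View pics/g4.png

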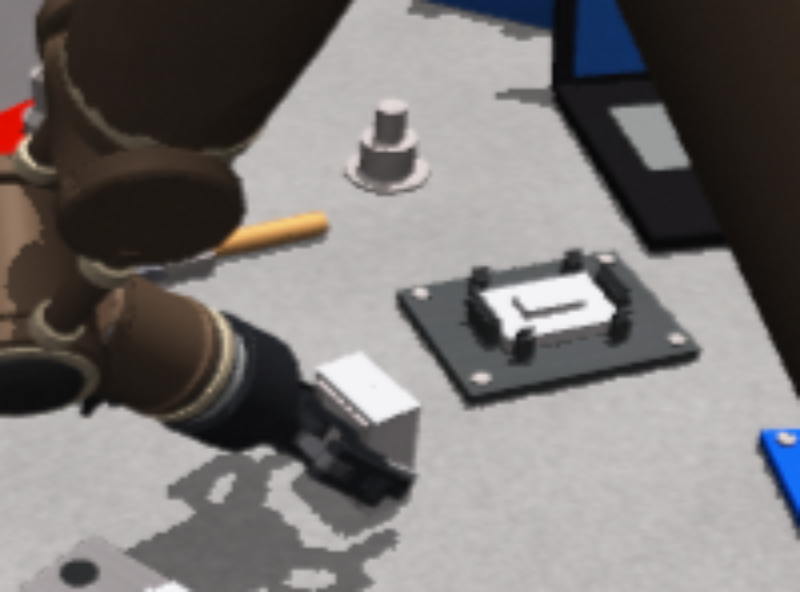

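The cover stands on edge at crop (370,400), its back toward the nest and the fingers open. Backing off along the tool and going over to the back side.

Request:
play_rows:
  commands:
    - {"wx": 0,"wy": 0,"wz": 0,"x": 0,"y": 0,"z": -0.5,"grip": 0}
    - {"wx": 0,"wy": 0,"wz": 0,"x": 0,"y": 0,"z": -1,"grip": 0}
    - {"wx": 0,"wy": 0,"wz": 0,"x": 0,"y": 0,"z": -1.5,"grip": 0}
    - {"wx": 0,"wy": 0,"wz": 0,"x": 0,"y": 0,"z": -2,"grip": 0}
    - {"wx": 0,"wy": 0,"wz": 0,"x": 0,"y": 0,"z": -2.5,"grip": 0}
    - {"wx": 0,"wy": 0,"wz": 0,"x": 0,"y": 0,"z": -2.5,"grip": 0}
    - {"wx": 0,"wy": 0,"wz": 0,"x": -0.5,"y": 0,"z": -2.5,"grip": 0}
    - {"wx": 0,"wy": 0,"wz": 0,"x": -2,"y": 0,"z": -2.5,"grip": 0}
    - {"wx": 0,"wy": 2,"wz": 0,"x": -3,"y": 0,"z": -2.5,"grip": 0}
    - {"wx": 0,"wy": 3,"wz": 0,"x": -3,"y": 0,"z": -2,"grip": 0}

```text
time: 14.2
ee_pos: [461.9, 18.3, 224.4]
eef_rot: [3.138, 0.695, 1.36]
contact_force: [0.2, 0.3, 0.5]
finger_gap: 1.002
grip_force: 0.0
```

```bash
python3 plan.py 425 -145 190 78 45 10;  python3 - <<'E'
from h import *
for n in("top","side"):
    i=get_image(n);P=cloud(i)
    m=(np.hypot(P[...,0]-450,P[...,1]+40)<75)&(P[...,2]>8)&(P[...,2]<100)
    p=P[m];print(n,m.sum(),np.percentile(p[:,2],[50,95]).round(1))
    q=p[(p[:,2]>75)&(p[:,2]<92)]
    print(len(q),q.mean(0).round(1) if len(q) else 0, cv2.minAreaRect(q[:,:2].astype(np.float32)) if len(q)>4 else 0)
E
```

```text
t 14.2 tcp [461.9  18.3 224.4] pad [465.2  34.4 244.1] z [-0.13  -0.627 -0.768] y [ 0.978 -0.207  0.003] F [0.2 0.3 0.5] gap 85.1 grip 0.0 q [ 0.33  0.25  1.88 -0.59  1.43  0.75]
total rot deg [ 0.2 84.8  0.1] dist 158.3
{"wx": 0.02, "wy": 8.48, "wz": 0.01, "x": -0.81, "y": -0.02, "z": 1.36}
{"wx": 0.02, "wy": 8.48, "wz": 0.01, "x": -1.0, "y": -0.02, "z": 1.23}
{"wx": 0.02, "wy": 8.48, "wz": 0.01, "x": -1.17, "y": -0.02, "z": 1.06}
{"wx": 0.02, "wy": 8.48, "wz": 0.01, "x": -1.32, "y": -0.02, "z": 0.88}
{"wx": 0.02, "wy": 8.48, "wz": 0.01, "x": -1.43, "y": -0.02, "z": 0.68}
{"wx": 0.02, "wy": 8.48, "wz": 0.01, "x": -1.52, "y": -0.02, "z": 0.46}
{"wx": 0.02, "wy": 8.48, "wz": 0.01, "x": -1.57, "y": -0.02, "z": 0.23}
{"wx": 0.02, "wy": 8.48, "wz": 0.01, "x": -1.58, "y": -0.02, "z": -0.0}
{"wx": 0.02, "wy": 8.48, "wz": 0.01, "x": -1.57, "y": -0.02, "z": -0.24}
{"wx": 0.02, "wy": 8.48, "wz": 0.01, "x": -1.51, "y": -0.02, "z": -0.47}
top 368 [82.7 86.5]
325 [445.4 -48.3  82.9] ((445.5612487792969, -48.19601821899414), (35.836509704589844, 62.11500930786133), 77.7024917602539)
side 846 [59.4 85. ]
333 [442.3 -48.1  82.5] ((444.60260009765625, -50.6402587890625), (38.57786178588867, 63.905845642089844), 79.7892837524414)
```

Request:
play_rows:
  commands:
    - {"wx": 0,"wy": 8.5,"wz": 0,"x": -0.8,"y": 0,"z": 1.36,"grip": 0}
    - {"wx": 0,"wy": 8.5,"wz": 0,"x": -1,"y": 0,"z": 1.23,"grip": 0}
    - {"wx": 0,"wy": 8.5,"wz": 0,"x": -1.17,"y": 0,"z": 1.06,"grip": 0}
    - {"wx": 0,"wy": 8.5,"wz": 0,"x": -1.32,"y": 0,"z": 0.88,"grip": 0}
    - {"wx": 0,"wy": 8.5,"wz": 0,"x": -1.43,"y": 0,"z": 0.68,"grip": 0}
    - {"wx": 0,"wy": 8.5,"wz": 0,"x": -1.52,"y": 0,"z": 0.46,"grip": 0}
    - {"wx": 0,"wy": 8.5,"wz": 0,"x": -1.57,"y": 0,"z": 0.23,"grip": 0}
    - {"wx": 0,"wy": 8.5,"wz": 0,"x": -1.58,"y": 0,"z": 0,"grip": 0}
    - {"wx": 0,"wy": 8.5,"wz": 0,"x": -1.57,"y": 0,"z": -0.24,"grip": 0}
    - {"wx": 0,"wy": 8.3,"wz": 0,"x": -1.5,"y": 0,"z": -0.47,"grip": 0}

```text
time: 15.55
ee_pos: [431.0, -129.7, 170.6]
eef_rot: [3.135, -0.787, 1.365]
contact_force: [0.7, -0.3, 0.3]
finger_gap: 0.998
grip_force: 0.0
```

```bash
python3 plan.py 432.5 -119 112 78 45 1;python3 plan.py 447 -51 42 78 45 1
python3 - <<'E'
from h import *
for n in("top","side"):
    i=get_image(n);P=cloud(i)
    m=(np.hypot(P[...,0]-450,P[...,1]+40)<75)&(P[...,2]>75)&(P[...,2]<92); q=P[m]
    print(len(q),q.mean(0).round(1) if len(q) else 0, cv2.minAreaRect(q[:,:2].astype(np.float32)) if len(q)>4 else 0)
E
```

```text
t 15.55 tcp [ 431.  -129.7  170.6] pad [ 427.1 -147.4  188.7] z [ 0.151  0.692 -0.706] y [ 0.978 -0.209  0.004] F [ 0.7 -0.3  0.3] gap 84.8 grip 0.0 q [-0.82  0.31  1.99  0.63  1.4  -0.91]
total rot deg [ 0.2 -0.1  0.1] dist 82.0
{"wx": 0.22, "wy": -0.09, "wz": 0.13, "x": -3.4, "y": -0.11, "z": 7.46}
t 15.55 tcp [ 431.  -129.7  170.6] pad [ 427.1 -147.4  188.7] z [ 0.151  0.692 -0.706] y [ 0.978 -0.209  0.004] F [ 0.7 -0.3  0.3] gap 84.8 grip 0.0 q [-0.82  0.31  1.99  0.63  1.4  -0.91]
total rot deg [ 0.2 -0.1  0.1] dist 176.7
{"wx": 0.22, "wy": -0.09, "wz": 0.13, "x": -3.44, "y": -0.14, "z": 17.33}
326 [445.2 -48.4  82.9] ((445.69000244140625, -48.33982849121094), (35.79994201660156, 62.28145217895508), 77.51799011230469)
330 [442.6 -48.1  82.5] ((445.423828125, -50.322959899902344), (37.83346176147461, 67.01315307617188), 77.21347045898438)
```

Request:
play_rows:
  commands:
    - {"wx": 0.2,"wy": -0.1,"wz": 0.1,"x": -0.9,"y": -0.1,"z": 1.5,"grip": 0}
    - {"wx": 0,"wy": 0,"wz": 0,"x": -0.9,"y": 0,"z": 2,"grip": 0}
    - {"wx": 0,"wy": 0,"wz": 0,"x": -0.9,"y": 0,"z": 2.2,"grip": 0}
    - {"wx": 0,"wy": 0,"wz": 0,"x": -0.7,"y": 0,"z": 2.2,"grip": 0}
    - {"wx": 0,"wy": 0,"wz": 0,"x": 0,"y": 0,"z": 2.2,"grip": 0}
    - {"wx": 0,"wy": 0,"wz": 0,"x": 0,"y": 0,"z": 2,"grip": 0}
    - {"wx": 0,"wy": 0,"wz": 0,"x": 0,"y": 0,"z": 2,"grip": 0}
    - {"wx": 0,"wy": 0,"wz": 0,"x": 0,"y": 0,"z": 1.6,"grip": 0}
    - {"wx": 0,"wy": 0,"wz": 0,"x": 0,"y": 0,"z": 1.1,"grip": 0}
    - {"wx": 0,"wy": 0,"wz": 0,"x": 0,"y": 0,"z": 0.5,"grip": 0}

```text
time: 16.9
ee_pos: [449.5, -32.9, 22.6]
eef_rot: [-3.139, -0.781, 1.36]
contact_force: [0.4, 0.5, 0.7]
finger_gap: 1.002
grip_force: 0.0
```

```bash
python3 plan.py 447 -51 42 78 45 1
python3 - <<'E'
from h import *
S=get_image("side");cv2.imwrite("pics/g5.png",cv2.resize(S["color"][80:240,260:460,::-1],None,fx=4,fy=3.7))
E
```

```text
t 16.9 tcp [449.5 -32.9  22.6] pad [445.8 -50.5  40.8] z [ 0.145  0.689 -0.71 ] y [ 0.978 -0.208 -0.002] F [0.4 0.5 0.7] gap 85.1 grip 0.0 q [-0.65  0.55  2.09  0.81  1.08 -1.05]
total rot deg [-0.1  0.3 -0.1] dist 1.8
{"wx": -0.1, "wy": 0.26, "wz": -0.07, "x": 0.08, "y": 0.13, "z": -0.1}
```

View pics/g5.png

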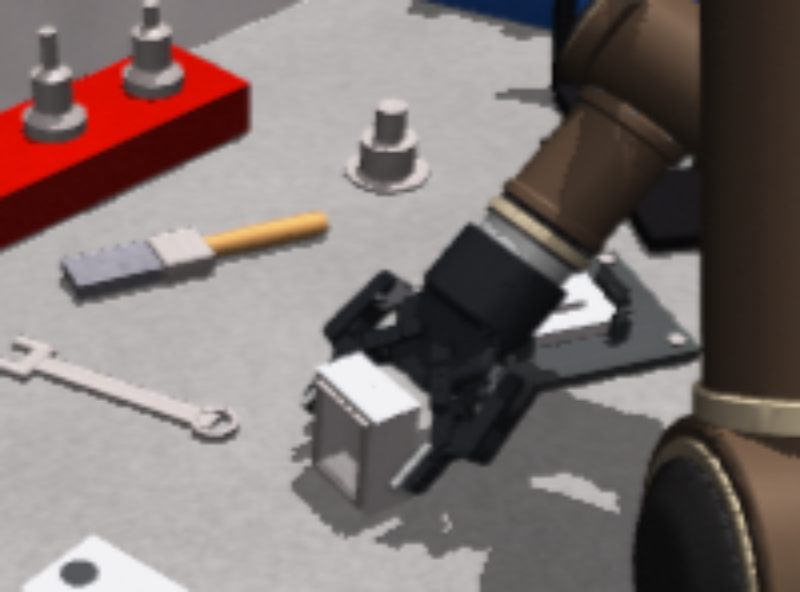

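The cover stands at crop (365,430) with its open side away from the gripper, and the fingers straddle it from the back. Closing.

Request:
play_rows:
  commands:
    - {"wx": 0,"wy": 0.3,"wz": 0,"x": 0.1,"y": 0.1,"z": -0.1,"grip": 0.1}
    - {"wx": 0,"wy": 0,"wz": 0,"x": 0,"y": 0,"z": 0,"grip": 0.15}
    - {"wx": 0,"wy": 0,"wz": 0,"x": 0,"y": 0,"z": 0,"grip": 0.2}
    - {"wx": 0,"wy": 0,"wz": 0,"x": 0,"y": 0,"z": 0,"grip": 0.24}
    - {"wx": 0,"wy": 0,"wz": 0,"x": 0,"y": 0,"z": 0,"grip": 0.28}
    - {"wx": 0,"wy": 0,"wz": 0,"x": 0,"y": 0,"z": 0,"grip": 0.32}
    - {"wx": 0,"wy": 0,"wz": 0,"x": 0,"y": 0,"z": 0,"grip": 0.5}
    - {"wx": 0,"wy": 0,"wz": 0,"x": 0,"y": 0,"z": 0,"grip": 0.8}
    - {"wx": 0,"wy": 0,"wz": 0,"x": 0,"y": 0,"z": 0,"grip": 1}
    - {"wx": 0,"wy": 0,"wz": 0,"x": 0,"y": 0,"z": 0,"grip": 1}
  force: 80

```text
time: 18.2
ee_pos: [450.9, -34.1, 24.9]
eef_rot: [-3.141, -0.786, 1.361]
contact_force: [-1.8, -5.0, 5.3]
finger_gap: 0.713
grip_force: 83.1
```

```bash
python3 plan.py
python3 - <<'E'
from h import *
for n in("top","side"):
    i=get_image(n);P=cloud(i)
    m=(np.hypot(P[...,0]-450,P[...,1]+40)<75)&(P[...,2]>78)&(P[...,2]<90); q=P[m]
    v=i["color"].max(2)[m]; q=q[v>110]
    print(len(q),q.mean(0).round(1) if len(q) else 0, cv2.minAreaRect(q[:,:2].astype(np.float32)) if len(q)>4 else 0)
E
```

```text
t 18.2 tcp [450.9 -34.1  24.9] pad [447.1 -51.9  43. ] z [ 0.147  0.692 -0.707] y [ 0.978 -0.208 -0.001] F [-1.8 -5.   5.3] gap 60.6 grip 83.11695367097855 q [-0.65  0.55  2.09  0.81  1.08 -1.05]
304 [446.3 -45.6  84. ] ((446.43817138671875, -44.81163024902344), (35.31355667114258, 61.822811126708984), 77.93328857421875)
287 [445.4 -45.9  83.9] ((446.52850341796875, -48.9913215637207), (41.84892272949219, 65.12326049804688), 75.35376739501953)
```

Request:
play_rows:
  commands:
    - {"wx": 0,"wy": 0,"wz": 0,"x": 0.4,"y": 0,"z": -0.4,"grip": 1}
    - {"wx": 0,"wy": 0,"wz": 0,"x": 1,"y": 0,"z": -1,"grip": 1}
    - {"wx": 0,"wy": 0,"wz": 0,"x": 1.5,"y": 0,"z": -1.5,"grip": 1}
    - {"wx": 0,"wy": 0,"wz": 0,"x": 1.5,"y": 0,"z": -1.5,"grip": 1}
    - {"wx": 0,"wy": 0,"wz": 0,"x": 1.5,"y": 0,"z": -1.5,"grip": 1}
    - {"wx": 0,"wy": 0,"wz": 0,"x": 1.5,"y": 0,"z": -1.5,"grip": 1}
    - {"wx": 0,"wy": 0,"wz": 0,"x": 1.5,"y": 0,"z": -1.5,"grip": 1}
    - {"wx": 0,"wy": 0,"wz": 0,"x": 1,"y": 0,"z": -1,"grip": 1}
    - {"wx": 0,"wy": 0,"wz": 0,"x": 0.5,"y": 0,"z": -0.5,"grip": 1}
    - {"wx": 0,"wy": 0,"wz": 0,"x": 0,"y": 0,"z": 0,"grip": 1}

```text
time: 19.55
ee_pos: [450.7, -33.7, 171.7]
eef_rot: [-3.14, -0.785, 1.36]
contact_force: [-0.7, 0.7, -4.0]
finger_gap: 0.716
grip_force: 84.8
```

```bash
python3 plan.py 467.7 -259.6 140 64.2 -45 20
```

```text
t 19.55 tcp [450.7 -33.7 171.7] pad [447.  -51.4 189.8] z [ 0.146  0.692 -0.707] y [ 0.978 -0.208 -0.001] F [-0.7  0.7 -4. ] gap 60.8 grip 84.80560094118118 q [-0.65  0.24  2.08  0.72  1.31 -0.82]
total rot deg [ -0.1 -89.5  15.3] dist 247.4
{"wx": -0.0, "wy": -4.48, "wz": 0.77, "x": -1.01, "y": 0.3, "z": -0.65}
{"wx": -0.0, "wy": -4.48, "wz": 0.77, "x": -1.05, "y": 0.31, "z": -0.57}
{"wx": -0.0, "wy": -4.48, "wz": 0.77, "x": -1.09, "y": 0.32, "z": -0.49}
{"wx": -0.0, "wy": -4.48, "wz": 0.77, "x": -1.12, "y": 0.34, "z": -0.4}
{"wx": -0.0, "wy": -4.48, "wz": 0.77, "x": -1.14, "y": 0.35, "z": -0.32}
{"wx": -0.0, "wy": -4.48, "wz": 0.77, "x": -1.16, "y": 0.37, "z": -0.23}
{"wx": -0.0, "wy": -4.48, "wz": 0.77, "x": -1.17, "y": 0.39, "z": -0.14}
{"wx": -0.0, "wy": -4.48, "wz": 0.77, "x": -1.17, "y": 0.4, "z": -0.04}
{"wx": -0.0, "wy": -4.48, "wz": 0.77, "x": -1.16, "y": 0.42, "z": 0.05}
{"wx": -0.0, "wy": -4.48, "wz": 0.77, "x": -1.15, "y": 0.43, "z": 0.14}
{"wx": -0.0, "wy": -4.48, "wz": 0.77, "x": -1.13, "y": 0.45, "z": 0.23}
{"wx": -0.0, "wy": -4.48, "wz": 0.77, "x": -1.1, "y": 0.46, "z": 0.31}
{"wx": -0.0, "wy": -4.48, "wz": 0.77, "x": -1.07, "y": 0.48, "z": 0.4}
{"wx": -0.0, "wy": -4.48, "wz": 0.77, "x": -1.03, "y": 0.49, "z": 0.48}
{"wx": -0.0, "wy": -4.48, "wz": 0.77, "x": -0.98, "y": 0.5, "z": 0.56}
{"wx": -0.0, "wy": -4.48, "wz": 0.77, "x": -0.93, "y": 0.52, "z": 0.63}
{"wx": -0.0, "wy": -4.48, "wz": 0.77, "x": -0.87, "y": 0.53, "z": 0.7}
{"wx": -0.0, "wy": -4.48, "wz": 0.77, "x": -0.8, "y": 0.54, "z": 0.77}
{"wx": -0.0, "wy": -4.48, "wz": 0.77, "x": -0.73, "y": 0.55, "z": 0.83}
{"wx": -0.0, "wy": -4.48, "wz": 0.77, "x": -0.66, "y": 0.56, "z": 0.88}
```

Request:
play_rows:
  commands:
    - {"wx": 0,"wy": -4.48,"wz": 0.77,"x": -1.01,"y": 0.3,"z": -0.65,"grip": 1}
    - {"wx": 0,"wy": -4.48,"wz": 0.77,"x": -1.05,"y": 0.31,"z": -0.57,"grip": 1}
    - {"wx": 0,"wy": -4.48,"wz": 0.77,"x": -1.09,"y": 0.32,"z": -0.49,"grip": 1}
    - {"wx": 0,"wy": -4.48,"wz": 0.77,"x": -1.12,"y": 0.34,"z": -0.4,"grip": 1}
    - {"wx": 0,"wy": -4.48,"wz": 0.77,"x": -1.14,"y": 0.35,"z": -0.32,"grip": 1}
    - {"wx": 0,"wy": -4.48,"wz": 0.77,"x": -1.16,"y": 0.37,"z": -0.23,"grip": 1}
    - {"wx": 0,"wy": -4.48,"wz": 0.77,"x": -1.17,"y": 0.39,"z": -0.14,"grip": 1}
    - {"wx": 0,"wy": -4.48,"wz": 0.77,"x": -1.17,"y": 0.4,"z": -0.04,"grip": 1}
    - {"wx": 0,"wy": -4.48,"wz": 0.77,"x": -1.16,"y": 0.42,"z": 0.05,"grip": 1}
    - {"wx": 0,"wy": -4.48,"wz": 0.77,"x": -1.15,"y": 0.43,"z": 0.14,"grip": 1}

```text
time: 20.8
ee_pos: [453.9, -154.1, 145.1]
eef_rot: [-3.086, 0.001, 1.239]
contact_force: [-0.7, -0.2, -4.1]
finger_gap: 0.715
grip_force: 84.9
```

Request:
play_rows:
  commands:
    - {"wx": 0,"wy": -4.48,"wz": 0.77,"x": -1.13,"y": 0.45,"z": 0.23,"grip": 1}
    - {"wx": 0,"wy": -4.48,"wz": 0.77,"x": -1.1,"y": 0.46,"z": 0.31,"grip": 1}
    - {"wx": 0,"wy": -4.48,"wz": 0.77,"x": -1.07,"y": 0.48,"z": 0.4,"grip": 1}
    - {"wx": 0,"wy": -4.48,"wz": 0.77,"x": -1.03,"y": 0.49,"z": 0.48,"grip": 1}
    - {"wx": 0,"wy": -4.48,"wz": 0.77,"x": -0.98,"y": 0.5,"z": 0.56,"grip": 1}
    - {"wx": 0,"wy": -4.48,"wz": 0.77,"x": -0.93,"y": 0.52,"z": 0.63,"grip": 1}
    - {"wx": 0,"wy": -4.48,"wz": 0.77,"x": -0.87,"y": 0.53,"z": 0.7,"grip": 1}
    - {"wx": 0,"wy": -4.48,"wz": 0.77,"x": -0.8,"y": 0.54,"z": 0.77,"grip": 1}
    - {"wx": 0,"wy": -4.48,"wz": 0.77,"x": -0.73,"y": 0.55,"z": 0.83,"grip": 1}
    - {"wx": 0,"wy": -4.48,"wz": 0.77,"x": -0.66,"y": 0.56,"z": 0.88,"grip": 1}

```text
time: 22.05
ee_pos: [458.5, -275.1, 119.8]
eef_rot: [-3.135, 0.787, 1.121]
contact_force: [-0.0, 0.6, -4.1]
finger_gap: 0.719
grip_force: 85.0
```

```bash
cat > look.py <<'E'
from h import *
import sys
zlo,zhi=map(float,sys.argv[1:3])
for n in("top","side"):
    i=get_image(n);P=cloud(i)
    m=(np.hypot(P[...,0]-467,P[...,1]+261)<80)&(P[...,2]>zlo)&(P[...,2]<zhi)&(i["color"].min(2)>120)
    q=P[m]
    if len(q)<10: print(n,len(q)); continue
    A=np.c_[q[:,:2]-q[:,:2].mean(0),np.ones(len(q))]; c,_,_,_=np.linalg.lstsq(A,q[:,2],rcond=None)
    q=q[abs(A@c-q[:,2])<5]; A=np.c_[q[:,:2]-q[:,:2].mean(0),np.ones(len(q))]; c,_,_,_=np.linalg.lstsq(A,q[:,2],rcond=None)
    u=np.array([np.cos(np.radians(64.2)),np.sin(np.radians(64.2))]); v=np.array([-u[1],u[0]])
    cc=cv2.minAreaRect(q[:,:2].astype(np.float32)); d=q[:,:2]-[466.8,-260.5]
    print(n,len(q),q.mean(0).round(1),"slope deg along nest x,y",np.degrees([c[:2]@u,c[:2]@v]).round(1),cc,"ext x",np.percentile(d@u,[1,99]).round(1),"y",np.percentile(d@v,[1,99]).round(1))
    cv2.imwrite(f"pics/{sys.argv[3]}_{n}.png",i["color"][:,:,::-1])
E
python3 plan.py; python3 look.py 130 180 h1
python3 - <<'E'
import cv2,numpy as np
a=cv2.imread("pics/h1_top.png")[130:260,350:480]; b=cv2.imread("pics/h1_side.png")[70:200,330:460]
cv2.imwrite("pics/h1.png",cv2.resize(np.hstack([a,b]),(800,400)))
E
```

```text
t 22.05 tcp [ 458.5 -275.1  119.8] pad [ 466.6 -258.8  137.9] z [-0.313 -0.635 -0.706] y [ 0.899 -0.438 -0.004] F [-0.   0.6 -4.1] gap 61.1 grip 84.97282326221466 q [-0.21  0.47  1.89 -0.84  1.18  0.74]
top 510 [ 460.6 -270.9  150.6] slope deg along nest x,y [-2.2  0.1] ((461.0223388671875, -267.069091796875), (63.2668571472168, 72.8608169555664), 64.20177459716797) ext x [-39.6  22.1] y [-30.3  36.6]
side 200 [ 453.5 -278.1  150. ] slope deg along nest x,y [-2.5  0.6] ((464.1405334472656, -260.67822265625), (83.19271850585938, 63.9158935546875), 62.639400482177734) ext x [-42.2  39.3] y [-28.   33.3]
```

View pics/h1.png

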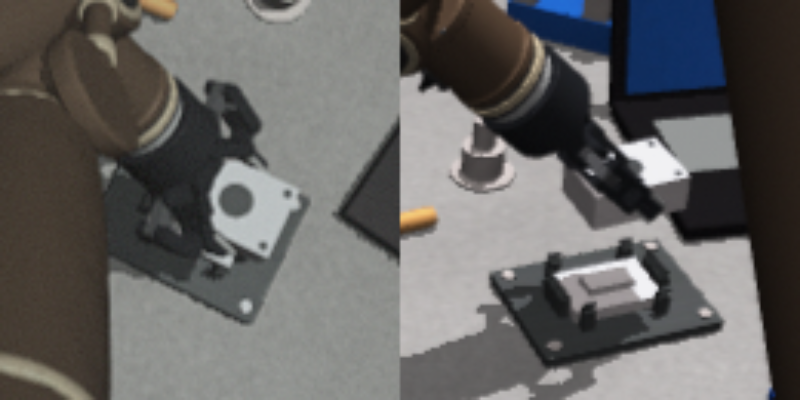

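The cover is lip-down above the nest (top crop (260,210), side crop (640,170)). Its back slopes about 2.3° along nest x and it sits roughly 2 mm off in y, so I'll correct both and come down to just above the posts.

```bash
python3 plan.py 468.2 -260 75 64.2 -42.7 8
```

```text
t 22.15 tcp [ 458.  -274.5  118.4] pad [ 466.  -258.2  136.5] z [-0.314 -0.634 -0.707] y [ 0.899 -0.437 -0.008] F [-1.1  0.3 -4.4] gap 60.8 grip 85.07430106401443 q [-0.21  0.47  1.9  -0.83  1.18  0.74]
total rot deg [-0.4  2.3  0.2] dist 62.3
{"wx": -0.05, "wy": 0.29, "wz": 0.03, "x": 0.55, "y": 0.04, "z": 0.55}
{"wx": -0.05, "wy": 0.29, "wz": 0.03, "x": 0.55, "y": 0.04, "z": 0.55}
{"wx": -0.05, "wy": 0.29, "wz": 0.03, "x": 0.55, "y": 0.04, "z": 0.55}
{"wx": -0.05, "wy": 0.29, "wz": 0.03, "x": 0.54, "y": 0.04, "z": 0.56}
{"wx": -0.05, "wy": 0.29, "wz": 0.03, "x": 0.54, "y": 0.04, "z": 0.56}
{"wx": -0.05, "wy": 0.29, "wz": 0.03, "x": 0.54, "y": 0.04, "z": 0.56}
{"wx": -0.05, "wy": 0.29, "wz": 0.03, "x": 0.53, "y": 0.04, "z": 0.56}
{"wx": -0.05, "wy": 0.29, "wz": 0.03, "x": 0.53, "y": 0.04, "z": 0.57}
```

Request:
play_rows:
  commands:
    - {"wx": -0.05,"wy": 0.3,"wz": 0,"x": 0.55,"y": 0.04,"z": 0.55,"grip": 1}
    - {"wx": -0.05,"wy": 0.3,"wz": 0,"x": 0.55,"y": 0.04,"z": 0.55,"grip": 1}
    - {"wx": -0.05,"wy": 0.3,"wz": 0,"x": 0.55,"y": 0.04,"z": 0.55,"grip": 1}
    - {"wx": -0.05,"wy": 0.3,"wz": 0,"x": 0.54,"y": 0.04,"z": 0.56,"grip": 1}
    - {"wx": -0.05,"wy": 0.3,"wz": 0,"x": 0.54,"y": 0.04,"z": 0.56,"grip": 1}
    - {"wx": -0.05,"wy": 0.3,"wz": 0,"x": 0.54,"y": 0.04,"z": 0.56,"grip": 1}
    - {"wx": -0.05,"wy": 0.3,"wz": 0,"x": 0.53,"y": 0.04,"z": 0.56,"grip": 1}
    - {"wx": -0.05,"wy": 0.2,"wz": 0,"x": 0.53,"y": 0.04,"z": 0.57,"grip": 1}
    - {"wx": 0,"wy": 0,"wz": 0,"x": 0,"y": 0,"z": 0,"grip": 1}
    - {"wx": 0,"wy": 0,"wz": 0,"x": 0,"y": 0,"z": 0,"grip": 1}

```text
time: 23.4
ee_pos: [462.8, -277.1, 59.6]
eef_rot: [3.137, 0.747, 1.121]
contact_force: [0.2, -0.4, -4.0]
finger_gap: 0.716
grip_force: 85.1
```

```bash
cat > look2.py <<'E'
from h import *
import sys
zlo,zhi=map(float,sys.argv[1:3])
u=np.array([np.cos(np.radians(64.2)),np.sin(np.radians(64.2))]); v=np.array([-u[1],u[0]]); O=np.array([466.8,-260.5])
for n in("top","side"):
    Q=[];
    for k in range(4):
        i=get_image(n);P=cloud(i); Q.append(P)
    P=np.nanmean(Q,0); d=(P[...,:2]-O); a,b=d@u,d@v
    m=(abs(a)<50)&(abs(b)<45)&(P[...,2]>zlo)&(P[...,2]<zhi)&(i["color"].min(2)>100)&(a<-12)
    q=P[m]; A=np.c_[a[m],b[m],np.ones(len(q))]
    for _ in range(3):
        c=np.linalg.lstsq(A,q[:,2],rcond=None)[0]; k=abs(A@c-q[:,2])<3; A,q=A[k],q[k]
    e=lambda s:np.percentile(s,[0,1,99,100]).round(1)
    print(n,len(q),"back z",(c[2]).round(1),"slope x,y",np.degrees(c[:2]).round(2),"u",e(A[:,0]),"v",e(A[:,1]),"rect",cv2.minAreaRect(np.c_[A[:,0],A[:,1]].astype(np.float32)))
    # same-way: posts/wall tops
    m=(abs(a)<60)&(abs(b)<50)&(P[...,2]>35)&(P[...,2]<44)&(i["color"].max(2)<90)
    if m.sum()>5: print("   posts",m.sum(),"u",e(a[m]),"v",e(b[m]))
    cv2.imwrite(f"pics/{sys.argv[3]}_{n}.png",i["color"][:,:,::-1])
E
python3 plan.py; python3 look2.py 70 110 h2
```

```text
t 23.4 tcp [ 462.8 -277.1   59.6] pad [ 470.3 -261.4   78.4] z [-0.291 -0.614 -0.734] y [ 0.902 -0.432  0.004] F [ 0.2 -0.4 -4. ] gap 60.8 grip 85.0563570857048 q [-0.22  0.56  1.9  -0.85  1.08  0.8 ]
top 265 back z 90.6 slope x,y [-0.02 -0.38] u [-41.7 -41.5 -12.4 -12.2] v [-32.6 -32.1  28.1  28.4] rect ((-26.986661911010742, -2.0392589569091797), (60.80517578125, 29.227449417114258), 89.42394256591797)
   posts 10 u [-40.7 -40.6  31.1  33.7] v [33.5 33.5 49.6 49.8]
side 167 back z 91.1 slope x,y [-0.45 -0.56] u [-44.7 -43.7 -12.6 -12.1] v [-33.5 -32.2  29.   29.1] rect ((-28.48197364807129, -2.2298812866210938), (62.590980529785156, 32.563079833984375), 89.7419662475586)
   posts 40 u [-51.4 -51.2  48.3  48.5] v [-40.4 -40.3  37.3  37.4]
```

```bash
python3 plan.py 469.4 -260.4 60 64.4 -42.7 8
```

```text
t 23.8 tcp [ 462.9 -277.    59.7] pad [ 470.3 -261.3   78.5] z [-0.291 -0.614 -0.734] y [ 0.902 -0.432  0.004] F [ 1.1 -0.8 -3.5] gap 61.1 grip 85.05655735731125 q [-0.22  0.56  1.9  -0.85  1.08  0.8 ]
total rot deg [ 0.2  0.1 -0.1] dist 18.6
{"wx": 0.02, "wy": 0.01, "wz": -0.02, "x": 0.16, "y": -0.02, "z": 0.17}
{"wx": 0.02, "wy": 0.01, "wz": -0.02, "x": 0.16, "y": -0.02, "z": 0.17}
{"wx": 0.02, "wy": 0.01, "wz": -0.02, "x": 0.16, "y": -0.02, "z": 0.17}
{"wx": 0.02, "wy": 0.01, "wz": -0.02, "x": 0.16, "y": -0.02, "z": 0.17}
{"wx": 0.02, "wy": 0.01, "wz": -0.02, "x": 0.16, "y": -0.02, "z": 0.17}
{"wx": 0.02, "wy": 0.01, "wz": -0.02, "x": 0.16, "y": -0.02, "z": 0.17}
{"wx": 0.02, "wy": 0.01, "wz": -0.02, "x": 0.16, "y": -0.02, "z": 0.17}
{"wx": 0.02, "wy": 0.01, "wz": -0.02, "x": 0.16, "y": -0.02, "z": 0.17}
```

Request:
play_rows:
  commands:
    - {"wx": 0,"wy": 0,"wz": 0,"x": 0.16,"y": -0.02,"z": 0.17,"grip": 1}
    - {"wx": 0,"wy": 0,"wz": 0,"x": 0.16,"y": -0.02,"z": 0.17,"grip": 1}
    - {"wx": 0,"wy": 0,"wz": 0,"x": 0.16,"y": -0.02,"z": 0.17,"grip": 1}
    - {"wx": 0,"wy": 0,"wz": 0,"x": 0.16,"y": -0.02,"z": 0.17,"grip": 1}
    - {"wx": 0,"wy": 0,"wz": 0,"x": 0.16,"y": -0.02,"z": 0.17,"grip": 1}
    - {"wx": 0,"wy": 0,"wz": 0,"x": 0.16,"y": -0.02,"z": 0.17,"grip": 1}
    - {"wx": 0,"wy": 0,"wz": 0,"x": 0.16,"y": -0.02,"z": 0.17,"grip": 1}
    - {"wx": 0,"wy": 0,"wz": 0,"x": 0.16,"y": -0.02,"z": 0.17,"grip": 1}
    - {"wx": 0,"wy": 0,"wz": 0,"x": 0,"y": 0,"z": 0,"grip": 1}
    - {"wx": 0,"wy": 0,"wz": 0,"x": 0,"y": 0,"z": 0,"grip": 1}

```text
time: 25.05
ee_pos: [461.5, -276.3, 40.9]
eef_rot: [3.137, 0.746, 1.121]
contact_force: [-0.3, 0.6, -3.5]
finger_gap: 0.717
grip_force: 85.1
```

```bash
python3 plan.py; python3 look2.py 50 90 h3;  python3 - <<'E'
import cv2,numpy as np
a=cv2.imread("pics/h3_top.png")[150:250,360:460]; b=cv2.imread("pics/h3_side.png")[110:210,350:450]
cv2.imwrite("pics/h3.png",cv2.resize(np.hstack([a,b]),(800,400)))
E
```

```text
t 25.05 tcp [ 461.5 -276.3   40.9] pad [ 469.  -260.5   59.7] z [-0.291 -0.614 -0.734] y [ 0.902 -0.432  0.004] F [-0.3  0.6 -3.5] gap 61.0 grip 85.05587697029114 q [-0.22  0.59  1.9  -0.87  1.05  0.83]
top 257 back z 71.5 slope x,y [-0.89 -0.13] u [-41.5 -41.1 -12.2 -12. ] v [-30.8 -30.4  29.9  30.3] rect ((-26.744800567626953, -0.25739097595214844), (61.13361358642578, 29.32103729248047), 89.85073852539062)
   posts 17 u [-50.8 -50.8  23.   31.7] v [-16.4 -16.1  37.8  37.8]
side 170 back z 72.4 slope x,y [-0.28 -0.52] u [-43.7 -43.4 -12.5 -12.1] v [-32.7 -31.3  29.9  30.6] rect ((-27.932785034179688, -1.0366859436035156), (63.41440963745117, 31.54096031188965), 89.85382843017578)
   posts 45 u [-44.1 -42.9  48.3  48.5] v [-41.3 -41.1  38.3  38.4]
```

View pics/h3.png

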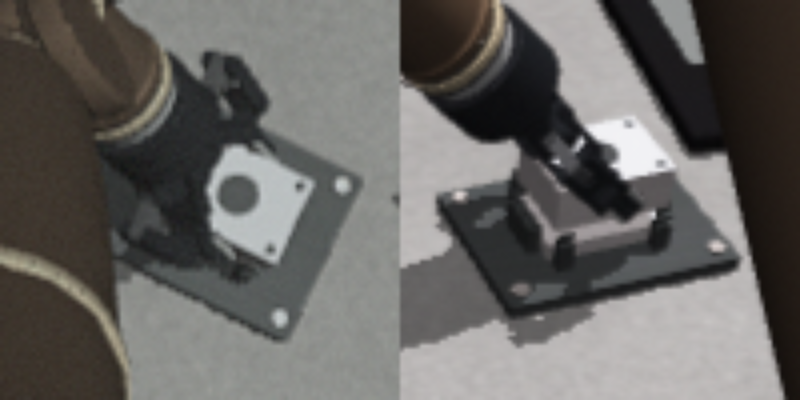

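The cover sits square over the pocket in both crops, fingers between the posts, and the numbers put it within about 0.5 mm of centre. Inserting slowly; this was the last picture, so from here I'll rely on measurements.

Request:
play_rows:
  commands:
    - {"wx": 0,"wy": 0,"wz": 0,"x": 0.07,"y": 0,"z": 0.075,"grip": 1}
    - {"wx": 0,"wy": 0,"wz": 0,"x": 0.07,"y": 0,"z": 0.075,"grip": 1}
    - {"wx": 0,"wy": 0,"wz": 0,"x": 0.07,"y": 0,"z": 0.075,"grip": 1}
    - {"wx": 0,"wy": 0,"wz": 0,"x": 0.07,"y": 0,"z": 0.075,"grip": 1}
    - {"wx": 0,"wy": 0,"wz": 0,"x": 0.07,"y": 0,"z": 0.075,"grip": 1}
    - {"wx": 0,"wy": 0,"wz": 0,"x": 0.07,"y": 0,"z": 0.075,"grip": 1}
    - {"wx": 0,"wy": 0,"wz": 0,"x": 0.07,"y": 0,"z": 0.075,"grip": 1}
    - {"wx": 0,"wy": 0,"wz": 0,"x": 0,"y": 0,"z": 0,"grip": 1}
    - {"wx": 0,"wy": 0,"wz": 0,"x": 0,"y": 0,"z": 0,"grip": 1}
    - {"wx": 0,"wy": 0,"wz": 0,"x": 0,"y": 0,"z": 0,"grip": 1}

```text
time: 26.7
ee_pos: [461.5, -276.2, 33.7]
eef_rot: [3.137, 0.746, 1.121]
contact_force: [-0.5, 0.2, -3.1]
finger_gap: 0.715
grip_force: 85.1
```

```bash
python3 plan.py; python3 look2.py 45 80 h4
```

```text
t 26.7 tcp [ 461.5 -276.2   33.7] pad [ 468.9 -260.5   52.5] z [-0.291 -0.614 -0.734] y [ 0.902 -0.432  0.004] F [-0.5  0.2 -3.1] gap 60.8 grip 85.05661725997925 q [-0.22  0.6   1.9  -0.87  1.05  0.84]
top 252 back z 64.7 slope x,y [-0.28 -0.12] u [-41.7 -41.1 -12.2 -12. ] v [-31.6 -31.   30.3  31.1] rect ((-26.599273681640625, -0.18628311157226562), (29.600008010864258, 62.56075668334961), 0.5840278267860413)
   posts 37 u [-50.7 -50.6  36.1  37.7] v [-18.8 -18.1  43.7  43.8]
side 167 back z 65.1 slope x,y [-0.27 -0.25] u [-44.5 -44.1 -12.8 -12.1] v [-31.5 -30.5  30.7  31. ] rect ((-28.56554412841797, -0.3676643371582031), (32.16087341308594, 62.64573287963867), 0.8879035115242004)
   posts 89 u [-43.7 -42.6  48.   48.3] v [-39.7 -39.7  42.2  42.4]
```

Request:
play_rows:
  commands:
    - {"wx": 0,"wy": 0,"wz": 0,"x": 0.06,"y": 0,"z": 0.065,"grip": 1}
    - {"wx": 0,"wy": 0,"wz": 0,"x": 0.06,"y": 0,"z": 0.065,"grip": 1}
    - {"wx": 0,"wy": 0,"wz": 0,"x": 0.06,"y": 0,"z": 0.065,"grip": 1}
    - {"wx": 0,"wy": 0,"wz": 0,"x": 0.05,"y": 0,"z": 0.055,"grip": 1}
    - {"wx": 0,"wy": 0,"wz": 0,"x": 0.03,"y": 0,"z": 0.03,"grip": 1}
    - {"wx": 0,"wy": 0,"wz": 0,"x": 0.02,"y": 0,"z": 0.02,"grip": 1}
    - {"wx": 0,"wy": 0,"wz": 0,"x": 0,"y": 0,"z": 0,"grip": 1}
    - {"wx": 0,"wy": 0,"wz": 0,"x": 0,"y": 0,"z": 0,"grip": 1}
    - {"wx": 0,"wy": 0,"wz": 0,"x": 0,"y": 0,"z": 0,"grip": 1}
    - {"wx": 0,"wy": 0,"wz": 0,"x": 0,"y": 0,"z": 0,"grip": 1}

```text
time: 28.35
ee_pos: [461.7, -276.2, 29.6]
eef_rot: [3.136, 0.746, 1.121]
contact_force: [1.9, -0.5, -3.6]
finger_gap: 0.714
grip_force: 85.1
```

```bash
python3 plan.py; python3 look2.py 45 80 h5
```

```text
t 28.35 tcp [ 461.7 -276.2   29.6] pad [ 469.1 -260.5   48.4] z [-0.291 -0.614 -0.734] y [ 0.902 -0.432  0.004] F [ 1.9 -0.5 -3.6] gap 60.7 grip 85.08456498384476 q [-0.22  0.61  1.9  -0.88  1.04  0.84]
top 254 back z 60.2 slope x,y [-0.62 -0.3 ] u [-41.9 -41.7 -12.3 -12. ] v [-31.2 -30.9  30.   30.3] rect ((-26.839427947998047, -0.41919708251953125), (29.815473556518555, 61.4475212097168), 0.27937957644462585)
   posts 41 u [-50.5 -50.5  35.9  37.6] v [-41.1 -32.2  41.3  43.1]
side 169 back z 61.1 slope x,y [-0.16 -0.39] u [-44.7 -44.3 -12.2 -12.2] v [-31.5 -30.7  30.1  30.5] rect ((-28.435205459594727, -0.5293312072753906), (32.50355529785156, 62.019676208496094), 0.055107150226831436)
   posts 89 u [-44.9 -42.7  48.   48.7] v [-41.  -39.5  43.9  43.9]
```

Request:
play_rows:
  commands:
    - {"wx": 0,"wy": 0,"wz": 0,"x": 0.02,"y": 0,"z": 0.02,"grip": 1}
    - {"wx": 0,"wy": 0,"wz": 0,"x": 0.02,"y": 0,"z": 0.02,"grip": 1}
    - {"wx": 0,"wy": 0,"wz": 0,"x": 0.01,"y": 0,"z": 0.01,"grip": 1}
    - {"wx": 0,"wy": 0,"wz": 0,"x": 0.01,"y": 0,"z": 0.01,"grip": 1}
    - {"wx": 0,"wy": 0,"wz": 0,"x": 0,"y": 0,"z": 0,"grip": 1}
    - {"wx": 0,"wy": 0,"wz": 0,"x": 0,"y": 0,"z": 0,"grip": 1}
    - {"wx": 0,"wy": 0,"wz": 0,"x": 0,"y": 0,"z": 0,"grip": 1}
    - {"wx": 0,"wy": 0,"wz": 0,"x": 0,"y": 0,"z": 0,"grip": 1}
    - {"wx": 0,"wy": 0,"wz": 0,"x": 0,"y": 0,"z": 0,"grip": 1}
    - {"wx": 0,"wy": 0,"wz": 0,"x": 0,"y": 0,"z": 0,"grip": 1}

```text
time: 30.0
ee_pos: [461.6, -276.2, 28.9]
eef_rot: [3.136, 0.747, 1.121]
contact_force: [1.8, -1.4, -1.5]
finger_gap: 0.715
grip_force: 85.3
```

```bash
python3 plan.py
```

```text
t 30.0 tcp [ 461.6 -276.2   28.9] pad [ 469.1 -260.5   47.6] z [-0.291 -0.614 -0.734] y [ 0.902 -0.432  0.004] F [ 1.8 -1.4 -1.5] gap 60.7 grip 85.26416748762131 q [-0.22  0.61  1.9  -0.88  1.04  0.85]
```

Touching lightly. Releasing.

Request:
play_rows:
  commands:
    - {"wx": 0,"wy": 0,"wz": 0,"x": 0.02,"y": 0,"z": 0.02,"grip": 1}
    - {"wx": 0,"wy": 0,"wz": 0,"x": 0,"y": 0,"z": 0,"grip": 0.3}
    - {"wx": 0,"wy": 0,"wz": 0,"x": 0,"y": 0,"z": 0,"grip": 0.26}
    - {"wx": 0,"wy": 0,"wz": 0,"x": 0,"y": 0,"z": 0,"grip": 0.22}
    - {"wx": 0,"wy": 0,"wz": 0,"x": 0,"y": 0,"z": 0,"grip": 0.15}
    - {"wx": 0,"wy": 0,"wz": 0,"x": 0,"y": 0,"z": 0,"grip": 0}
    - {"wx": 0,"wy": 0,"wz": 0,"x": 0,"y": 0,"z": 0,"grip": 0}
    - {"wx": 0,"wy": 0,"wz": 0,"x": 0,"y": 0,"z": 0,"grip": 0}
    - {"wx": 0,"wy": 0,"wz": 0,"x": 0,"y": 0,"z": 0,"grip": 0}
    - {"wx": 0,"wy": 0,"wz": 0,"x": 0,"y": 0,"z": 0,"grip": 0}

```text
time: 31.25
ee_pos: [461.5, -276.2, 28.5]
eef_rot: [3.137, 0.746, 1.121]
contact_force: [-0.3, 0.5, -0.5]
finger_gap: 1.003
grip_force: 0.0
```

```bash
python3 plan.py; python3 look2.py 45 80 h6
```

```text
t 31.25 tcp [ 461.5 -276.2   28.5] pad [ 468.9 -260.5   47.3] z [-0.291 -0.614 -0.734] y [ 0.902 -0.432  0.004] F [-0.3  0.5 -0.5] gap 85.2 grip 0.0 q [-0.22  0.61  1.9  -0.88  1.04  0.85]
top 248 back z 59.6 slope x,y [ 0.14 -0.29] u [-41.3 -40.9 -12.3 -12.2] v [-31.5 -31.2  29.7  29.9] rect ((-26.736961364746094, -0.9402217864990234), (61.406341552734375, 28.943893432617188), 88.9575424194336)
   posts 52 u [-50.4 -50.3   8.1   8.6] v [-43.8 -43.4  48.7  48.9]
side 163 back z 60.1 slope x,y [0.11 0.06] u [-44.  -43.5 -12.8 -12.6] v [-32.3 -31.4  30.3  30.5] rect ((-28.320068359375, -0.8801460266113281), (62.89519500732422, 31.21259117126465), 89.65255737304688)
   posts 77 u [-42.3 -42.1  48.2  48.2] v [-40.  -32.6  49.   49. ]
```

The cover is home: back at 60 mm and level. Retreating.

Request:
play_rows:
  commands:
    - {"wx": 0,"wy": 0,"wz": 0,"x": 0,"y": 0,"z": -0.5,"grip": 0}
    - {"wx": 0,"wy": 0,"wz": 0,"x": 0,"y": 0,"z": -1,"grip": 0}
    - {"wx": 0,"wy": 0,"wz": 0,"x": 0,"y": 0,"z": -1.5,"grip": 0}
    - {"wx": 0,"wy": 0,"wz": 0,"x": 0,"y": 0,"z": -2,"grip": 0}
    - {"wx": 0,"wy": 0,"wz": 0,"x": 0,"y": 0,"z": -2.5,"grip": 0}
    - {"wx": 0,"wy": 0,"wz": 0,"x": 0,"y": 0,"z": -2.5,"grip": 0}
    - {"wx": 0,"wy": 0,"wz": 0,"x": 0,"y": 0,"z": -2.5,"grip": 0}
    - {"wx": 0,"wy": 0,"wz": 0,"x": -1,"y": 0,"z": -2,"grip": 0}
    - {"wx": 0,"wy": 0,"wz": 0,"x": -1,"y": 0,"z": -1,"grip": 0}
    - {"wx": 0,"wy": 0,"wz": 0,"x": 0,"y": 0,"z": 0,"grip": 0}

```text
time: 32.9
ee_pos: [500.9, -194.6, 157.4]
eef_rot: [3.133, 0.746, 1.118]
contact_force: [0.2, -0.1, -0.3]
finger_gap: 0.997
grip_force: 0.0
```

```bash
sed -i 's/&(a<-12)/\&(a<60)/' look2.py; python3 plan.py; python3 look2.py 50 75 h7
```

```text
t 32.9 tcp [ 500.9 -194.6  157.4] pad [ 508.3 -178.9  176.2] z [-0.289 -0.614 -0.735] y [ 0.902 -0.432  0.006] F [ 0.2 -0.1 -0.3] gap 84.8 grip 0.0 q [-0.07  0.44  1.81 -0.72  1.29  0.73]
top 642 back z 59.5 slope x,y [-0.09  0.21] u [-40.8 -40.3  42.2  42.7] v [-31.5 -30.5  29.8  30.2] rect ((0.8997077941894531, -0.48078155517578125), (83.4063491821289, 61.745574951171875), 0.24507243931293488)
   posts 93 u [-50.6 -50.3  50.4  50.6] v [-40.9 -40.8  38.   38. ]
side 416 back z 60.1 slope x,y [-0.08 -0.06] u [-44.7 -43.3  40.3  40.8] v [-32.  -30.   30.6  31.3] rect ((-1.8613128662109375, -0.3008918762207031), (63.2382926940918, 85.54987335205078), 89.58643341064453)
   posts 69 u [-42.2 -41.9  48.3  48.9] v [-39.1 -38.8  37.3  37.3]
```

It is seated at 60 mm, level, centred relative to the posts, and the arm is clear.

```bash
python3 -c "
from station import robot
print(robot.sign_off())"
```

```text
the job is handed in; nothing more can be done
None
```

The cover is turned over and seated lip-down in the dark nest, level with its back about 60 mm above the bench and within about 1 mm of the pocket's centre by camera; I handed the job in with the arm clear at about 33 s, and the hand-in returned no verdict.

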